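# Bundle the lug plates, pin the bar and put the kit away

### The job

Stack all the small loose lug plates (two or three, each with one hole) flat in the cradle between its posts, then swing the hold-down bar over them to its stop and lock it by pushing the thick headed pin down through fork and bar until its head sits on the fork. Put the spare thin pin and the little carton in the open drawer and push the drawer fully shut, leaving the other tools and scrap where they lie.

Things in the scene. Friction and masses are not known exactly. Their poses are not given: they have to be found in the camera images.
- jig: the steel cradle, fixed to the table: base plate 150 mm (x) by 270 mm (y), 10 mm thick, origin at the nest's centre on the table, axes parallel to the nest's. The bar's upright hinge axis at x = 0, y = -90 mm, fork at y = +95 mm, the nest between them
- nest (a point): centre of the nest, on top of the base plate, 10 mm above the table. Room of 99 mm (its x) by 59 mm (its y) between two end stops (8 x 30 mm, at x = +-53.5 mm) and four 10 mm posts (x = +-32, y = +-34.5 mm), 32 to 34 mm tall (the stops' top 9 mm flare outwards). Plates lie with their long side along its x, either way round, up to three stacked
- fork_mouth (a point): centre of the vertical hole in the fork, at the top face of its upper jaw (68 mm above the table), z up, axes parallel to the nest's. Two fixed level jaws, 46 x 46 mm, 8 mm thick, tops 68 and 42 mm above the table, holes 18 mm with chamfered mouths; an upright web joins them on the +y side, 23 mm from the hole
- bar (a joint): angle of the hold-down bar about its upright hinge, rad: 0 = swung over the nest against its stop with its end hole lined up in the fork; grows as the bar opens, clockwise seen from above; starts 1.1 to 1.5 open. It stays where it is left (friction 0.12 N m, about 1.3 N at the handle)
- bar_handle (a point): middle of the bar's upright round handle, 18 mm diameter, standing 36 mm up from the bar's top (this point is 18 mm above the bar's top; handle top 92 mm above the table), 95 mm from the hinge axis. The bar is flat steel, 10 mm thick, underside 46 and top 56 mm above the table, 32 mm wide, with a 20 mm hole 185 mm from the hinge
- plate0: a cut steel lug plate lying flat, 90 x 50 x 10 mm, 0.32 kg, origin at the centre of its underside, long side along its x; a 21 mm hole 25 mm from the centre towards +x. Two or three plates are present; the absent ones read None from the start
- plate1: a cut steel lug plate lying flat, 90 x 50 x 10 mm, 0.32 kg, origin at the centre of its underside, long side along its x; a 21 mm hole 25 mm from the centre towards +x. Two or three plates are present; the absent ones read None from the start
- plate2: a cut steel lug plate lying flat, 90 x 50 x 10 mm, 0.32 kg, origin at the centre of its underside, long side along its x; a 21 mm hole 25 mm from the centre towards +x. Two or three plates are present; the absent ones read None from the start
- thick_pin: the thick headed steel pin, 0.16 kg, standing head up in the stand: shank 16 mm diameter, 45 mm long, chamfered tip; head a cylinder 28 mm diameter, 22 mm tall. Origin at the tip, z along the shank to the head
- thick_pin_seat (a point): underside of the thick pin's head, on its axis, 45 mm from the tip; touches the fork's top when seated
- thin_pin: the thin spare pin, 0.06 kg, standing head up in the stand: shank 10 mm diameter, 30 mm long; head 20 mm diameter, 18 mm tall. Origin at the tip, z towards the head
- thin_pin_seat (a point): underside of the thin pin's head, on its axis, 30 mm from the tip
- stand: black pin stand fixed to the table, 60 mm (x) by 120 mm (y), 55 mm tall, origin at the centre of its underside; two 18 mm holes, 50 mm deep, at y = -30 and +30 mm, each with a pin hanging by its head (heads rest on the top); either pin in either hole
- carton: small cardboard carton, 60 x 40 mm, 35 mm tall, 0.18 kg, origin at the centre of its underside, long side along its x
- chest: drawer chest fixed to the table, 220 mm deep (x), 200 mm wide (y), 95 mm tall, origin at the centre of its underside; the drawer comes out of the front, which faces its -x
- chest_drawer0 (a joint): how far the drawer is out, m: 0 = shut; starts 0.13 to 0.148 out, and can go to 0.149. Moving it takes about 1 N plus 4 N per m/s
- chest_drawer0_handle (a point): middle of the drawer's bar handle, 35 mm in front of the drawer's front, 57 mm above the table; the bar is about 100 mm long, along the chest's y
- drawer_floor (a point): centre of the drawer's inner floor, 22 mm above the table, moving with the drawer, axes parallel to the chest's. Inside 175 mm (x) by 158 mm (y); side walls 51 mm above the floor, front wall (15 mm thick, at -x) about 9 mm higher. With the drawer out by d, the d - 5 mm nearest the front is open to above; the rest is under the chest's top, with 61 mm free height
- brush: bystander: a hand brush lying on the table
- nut: bystander: a big steel nut, 34 mm across, 14 mm tall
- angle: bystander: an offcut of angle iron, 60 x 35 x 35 mm
- can: bystander: a white can, 60 mm diameter, 110 mm tall
Mind the look-alikes: they are no part of the job. Of the things that look like the carton, the largest one is meant.

How it is judged:
By the outcome, as a careful person would: the job done as asked, in the order asked, and still so for the second after the job is handed in, with the robot touching nothing.
Of plate0, plate1, plate2 only 2 to 3 are there at a start; the rules pass over those that are not, and their reading is None.
At some moment in a run one of carton, plate0, plate1, plate2 may be knocked a few centimetres aside while the robot is not near it.
It also fails if it takes over 210 s, if anything falls off the work surface, if the arm or the gripper's body presses on something with over 40 N, if the wrist force passes 120 N, or if a joint passes its speed limit or range.

### The arm

A 6-joint arm with a two-finger parallel gripper is mounted at the origin on the work surface. World frame = base frame: x ahead of the robot, y to its left, z up, the work surface at z = 0. Lengths are in m, angles in rad, forces in N, time in s.
With the tool pointing down it reaches from about 0.375 to 0.9 m from the base axis. Payload 3.1 kg.
Tool frame: the origin (TCP) lies on the centre line of the jaws, within the pads' length; the fingertips stand 19 mm ahead of it and the grasp point (between the pads) is the TCP; y points along the fingers, x is the direction in which the jaws open and shut, and the axes are right-handed (so a half turn about y gives the same grasp; the last joint's range is limited). The gripper opens to 85 mm and grips with 20 to 120 N. Pads are 22 mm wide; open, the fingers measure 114 mm over their backs; the gripper's body (76 mm by 85 mm) begins 54 mm behind the grasp point. The pads swing forward as they close: fully open they stand 13 mm farther back than shut.
Start: joints at [-1.446, 0.527, 1.433, -0, 1.181, -0.178], TCP at [0.187, -0.596, 0.25] pointing down, gripper open.
Joint ranges: [-3.08, 3.08], [-0.75, 2.2], [0.22, 2.44], [-1.43, 4.57], [0, 2.65], [-2.85, 2.85]. Speed limits (rad/s): [2.79, 2.79, 3.14, 3.14, 3.14, 3.14].

### API

Orientations are given as a unit quaternion [x, y, z, w].
In Python, from station import * gives the robot as it stands.
- The arm moves only by the tool step_arm, never from a script. Its argument "moves" is a list of rows, each a list of 7 numbers: the turn, a rotation vector about the tool's x, y, z in rad, then the shift along the tool's x, y, z in cm, then the closure, from -1 (fully open) to 1 (shut). A call has 1 to 12 rows; each row is the pose to reach, as a shift and turn from the pose measured when the call began, along the tool's axes at that moment; what a row does not reach only later rows make up. A row lasts 1/8 s, in which the tool goes at most 62.5 mm and 10.7 degrees, less where a joint would pass 70% of its speed; a pose out of reach is approached as far as the arm can. A call with a gripper value outside its range is refused whole. The fingers move at their own pace and stop on an object; "grip_force" is the grip in N (left out, the last holds). Time passes only in rows, so rows that repeat a pose let the fingers close. It gives the time, the measured TCP pose, the force and the opening at its end, in the units of the state.
- sense(): the state, without advancing time (a new reading comes with each control period).
- snapshot(name): name is "scene" or "top"; returns a dict with "frame" (400x640x3 uint8, red, green, blue), "z_map" (400x640 float32, m along the optical axis (not along the pixel's ray), 0 where there is no reading), "vfov" (degrees; the focal length in pixels is half the picture's height over the tangent of half this angle, whatever the lens; pixels are square), "cx", "cy" (the principal point, pixels), "dist" ([k1, k2, p1, p2, k3] as OpenCV has them; the pictures are not rectified), "xyz" and "orientation" of the camera in the world. Camera axes: x right, y down, z forward; pixel columns grow to the right and rows downward; lengths in m; the calibration is good to about 2 mm. A picture is of the moment at which its call begins.
- sign_off(): hands the job in, once; it reports no verdict.
The state is a dict: "t": time; "q": joint angles; "qd": joint speeds; "tau": joint torques, N m; "tcp_pos": TCP position; "tool_rot": TCP orientation; "force": force on the tool from outside, world axes, zero at the start; "ft_torque": the same for the moment, N m; "finger_gap": opening from 0.0 (shut) to 1.0 (fully open).
Only numpy, scipy, OpenCV 4.12 (cv2) and the standard library are available. Lean on these libraries where they do the work, as an engineer would, in place of code of your own. Each camera call takes 0.05 s, during which the arm holds its last target.

## Working session

There is one attempt and no reset: what is moved stays moved. The work goes in short steps, Python scripts to look and compute and a tool call to move; the robot and the scene stay as the last step left them, time stands still between calls to the robot, and variables do not carry over. Pictures are saved under pics/ and viewed, and the job is handed in when it is done.

Besides the shell and the picture viewer there is one more tool, called after ">>>" in YAML: its name, and indented under it one key for each argument. step_arm: Moves the arm, as the interface text tells. Its arguments: {"type":"object","properties":{"moves":{"type":"array","items":{"type":"array","items":{"type":"number"}}},"grip_force":{"type":"number"}},"required":["moves"]}

```bash
ls; mkdir -p pics; python3 - <<'E'
from station import *
import cv2,numpy as np
s=sense();print(s)
for n in("scene","top"):
    d=snapshot(n);cv2.imwrite(f"pics/{n}0.png",d["frame"][:,:,::-1])
    np.savez(f"{n}0.npz",**{k:v for k,v in d.items()})
    print(n,d["vfov"],d["cx"],d["cy"],d["dist"],d["xyz"],d["orientation"])
E
```

```text
pics
{'t': 0.0, 'q': array([-1.44548794e+00,  5.28490213e-01,  1.43389837e+00,  2.80913199e-05,
        1.18138959e+00, -1.78493046e-01]), 'qd': array([-4.52347235e-04, -1.59223759e-03, -6.33368518e-04, -5.73921442e-04,
        7.70824370e-04, -7.63919792e-06]), 'tau': array([-8.56831430e-04, -4.42359710e+01, -1.78027171e+01, -2.65336239e-04,
        8.29035096e-03,  1.46625251e-06]), 'tcp_pos': array([ 0.18692275, -0.59569119,  0.24932005]), 'tool_rot': array([-0.56933163,  0.4191118 , -0.41806181,  0.5704657 ]), 'force': array([-0.24575739, -0.66862548,  0.58107923]), 'ft_torque': array([ 0.0441988 , -0.01546005, -0.01074733]), 'finger_gap': 0.9995125060902009}
scene 45.541394571864366 319.3602538221309 203.50306753433364 [-0.11138146  0.          0.          0.          0.        ] [ 1.23911967 -0.66627522  0.9484569 ] [ 0.84382685  0.33574479 -0.1626839  -0.38570148]
top 42.610333597251376 313.31996571994085 205.59779290869164 [-0.01241512  0.          0.          0.          0.        ] [0.23606643 0.02823371 1.56937019] [ 0.71219851 -0.69633909  0.05716632 -0.06794968]
```

View pics/scene0.png

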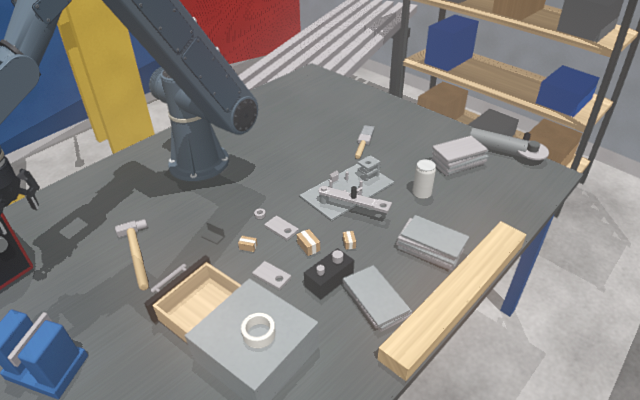

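View pics/top0.png

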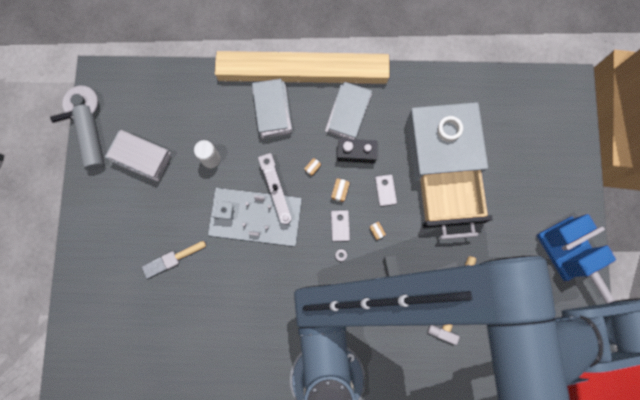

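```bash
cat > h.py <<'E'
import numpy as np,cv2
from scipy.spatial.transform import Rotation as R
class Cam:
    def __init__(s,d):
        s.d=d; H=400
        s.f=H/2/np.tan(np.radians(float(d["vfov"]))/2)
        s.K=np.array([[s.f,0,float(d["cx"])],[0,s.f,float(d["cy"])],[0,0,1]])
        s.dist=np.array(d["dist"],float); s.R=R.from_quat(d["orientation"]).as_matrix(); s.o=np.array(d["xyz"])
        s.img=np.ascontiguousarray(d["frame"]);s.z=d["z_map"]
    def rays(s,uv):
        p=cv2.undistortPoints(np.array(uv,float).reshape(-1,1,2),s.K,s.dist).reshape(-1,2)
        return np.c_[p,np.ones(len(p))]@s.R.T
    def plane(s,uv,z):
        r=s.rays(uv); return s.o+r*((z-s.o[2])/r[:,2])[:,None]
    def depth(s,uv):
        r=s.rays(uv); uv=np.round(np.array(uv).reshape(-1,2)).astype(int)
        return s.o+r*s.z[uv[:,1],uv[:,0]][:,None]
    def cloud(s):
        v,u=np.mgrid[0:400,0:640]
        r=s.rays(np.c_[u.ravel(),v.ravel()]); return (s.o+r*s.z.ravel()[:,None]).reshape(400,640,3)
    def proj(s,P):
        P=(np.atleast_2d(P)-s.o)@s.R
        return cv2.projectPoints(P,np.zeros(3),np.zeros(3),s.K,s.dist)[0].reshape(-1,2)
def load(n): return Cam(np.load(n,allow_pickle=True))
def snap(n,save=None):
    from station import snapshot
    d=snapshot(n)
    if save: cv2.imwrite(f"pics/{save}.png",d["frame"][:,:,::-1]); np.savez(f"{save}.npz",**d)
    return Cam(d)
def crop(c,x0,y0,x1,y1,k,name):
    im=cv2.resize(c.img[y0:y1,x0:x1],None,fx=k,fy=k,interpolation=cv2.INTER_CUBIC)
    cv2.imwrite(f"pics/{name}.png",im[:,:,::-1])
E
python3 - <<'E'
from h import *
t=load("top0.npz"); s=load("scene0.npz")
crop(t,200,130,330,260,5,"c1"); crop(t,300,90,500,260,4,"c2"); crop(s,290,140,450,240,5,"c3");crop(s,140,200,370,380,3,"c4")
C=t.cloud()
for n,uv in dict(tab=(300,300),plA=(340,232),plB=(386,195),carton=(340,190),c2=(313,167),c3=(377,231),barend=(266,160),pinA=(348,147),pinB=(368,148),stk1=(270,105),stk2=(349,105),chest=(450,170)).items(): print(n,np.round(C[uv[1],uv[0]],4))
E
```

```text
tab [0.2289 0.0766 0.3189]
plA [ 0.4349 -0.0282  0.0089]
plB [ 0.553  -0.1686  0.0107]
carton [ 0.5611 -0.0254  0.0328]
c2 [0.6356 0.0592 0.0182]
c3 [ 0.4375 -0.1389  0.0308]
barend [ 0.6611  0.2092 -0.0036]
pinA [ 0.6848 -0.0461  0.0769]
pinB [ 0.6839 -0.1067  0.0733]
stk1 [0.8223 0.1971 0.055 ]
stk2 [ 0.8323 -0.0494  0.0411]
chest [ 0.6155 -0.3471  0.0933]
```

View pics/c1.png

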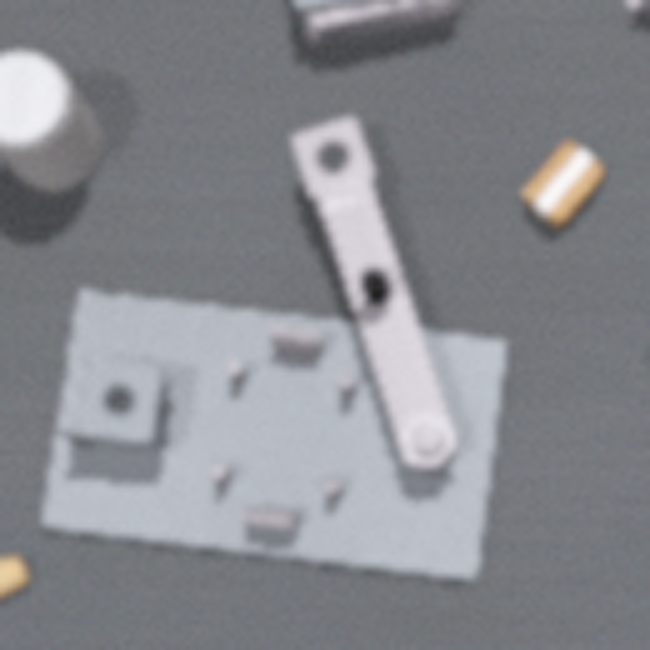

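View pics/c2.png

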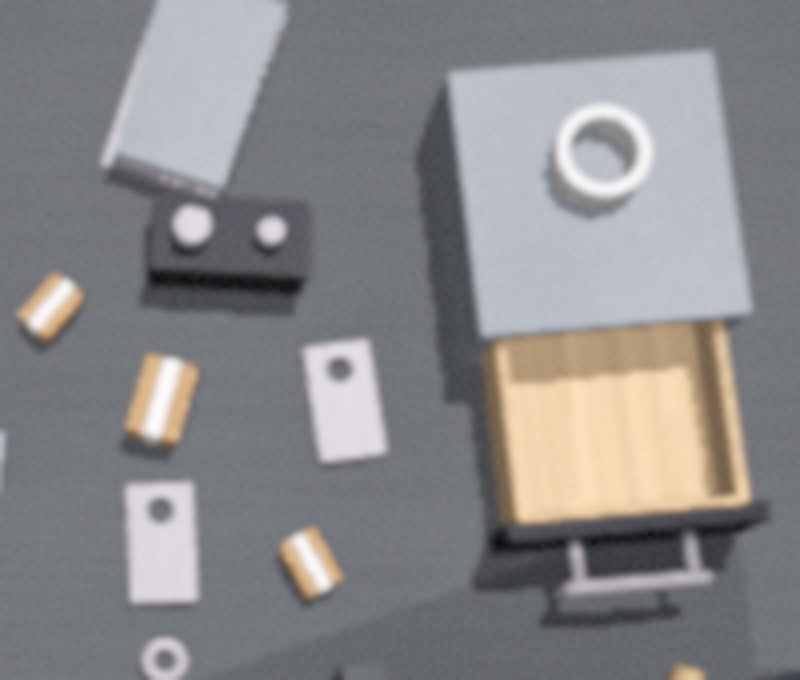

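View pics/c3.png

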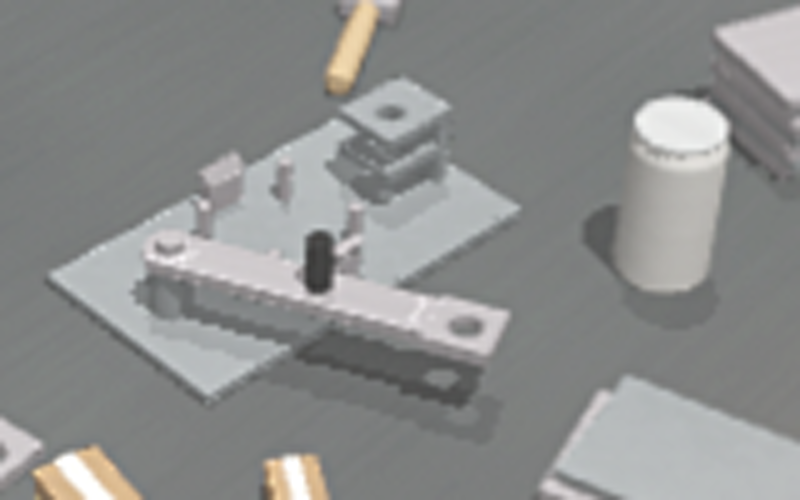

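View pics/c4.png

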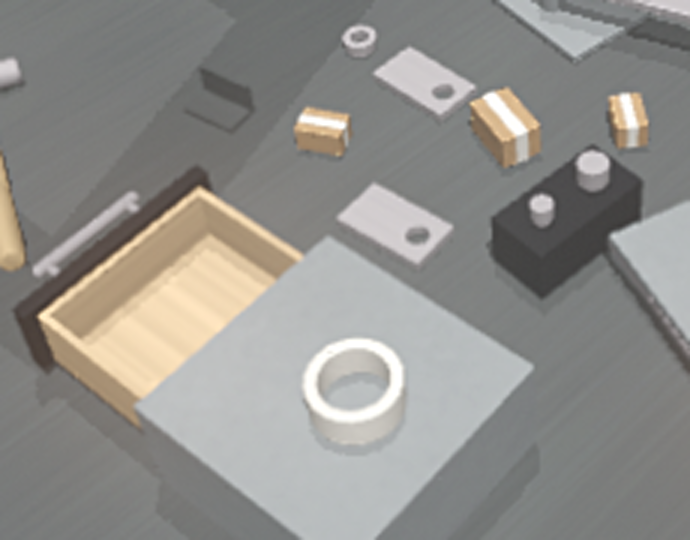

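```bash
cat > meas.py <<'E'
from h import *
def poly(c,mask,roi,z,minA=30):
    x0,y0,x1,y1=roi; m=np.zeros(mask.shape,np.uint8); m[y0:y1,x0:x1]=mask[y0:y1,x0:x1]
    m=m.astype(np.uint8)*255
    cs,_=cv2.findContours(m,cv2.RETR_EXTERNAL,cv2.CHAIN_APPROX_NONE)
    out=[]
    for k in cs:
        if cv2.contourArea(k)<minA: continue
        P=c.plane(k.reshape(-1,2),z)[:,:2]
        (cx,cy),(w,h),a=cv2.minAreaRect((P*1000).astype(np.float32))
        if w<h: w,h,a=h,w,a+90
        out.append((round(cx,1),round(cy,1),round(w,1),round(h,1),round((a+90)%180-90,1),len(k)))
    return out
E
python3 - <<'E'
from meas import *
t=load("top0.npz")
hsv=cv2.cvtColor(t.img,cv2.COLOR_RGB2HSV); g=cv2.cvtColor(t.img,cv2.COLOR_RGB2GRAY)
print([ (n,t.img[v,u],hsv[v,u]) for n,(u,v) in dict(pl=(340,232),plh=(340,217),tab=(330,250),pin=(348,147),base=(240,200),cart=(336,190),bar=(280,205),fork=(220,205),chest=(480,140)).items()])
pl=(g>150)
print("A",poly(t,pl,(325,205,356,246),.01)); print("B",poly(t,pl,(370,170,402,212),.01))
cart=(hsv[...,1]>60)&(hsv[...,2]>120)
for n,r in dict(c0=(328,176,353,205),c1=(303,157,322,177),c2=(368,220,388,243)).items():
    m=cart|(g>170)
    print(n,poly(t,m,r,.035))
print("pins",poly(t,g>150,(340,138,358,156),.077,10),poly(t,g>150,(359,140,376,156),.073,10))
print("stand",poly(t,g<65,(330,130,385,170),.055))
E
```

```text
[('pl', array([223, 217, 225], dtype=uint8), array([143,   9, 225], dtype=uint8)), ('plh', array([114, 118, 122], dtype=uint8), array([105,  17, 122], dtype=uint8)), ('tab', array([118, 120, 126], dtype=uint8), array([113,  16, 126], dtype=uint8)), ('pin', array([226, 219, 228], dtype=uint8), array([143,  10, 228], dtype=uint8)), ('base', array([184, 187, 196], dtype=uint8), array([113,  16, 196], dtype=uint8)), ('cart', array([221, 188, 152], dtype=uint8), array([ 16,  80, 221], dtype=uint8)), ('bar', array([219, 213, 221], dtype=uint8), array([143,   9, 221], dtype=uint8)), ('fork', array([180, 185, 192], dtype=uint8), array([108,  16, 192], dtype=uint8)), ('chest', array([185, 189, 198], dtype=uint8), array([111,  17, 198], dtype=uint8))]
A [(456.6, -27.8, 92.9, 55.2, 1.3, 90)]
B [(570.4, -167.7, 94.6, 54.8, 9.0, 85)]
c0 [(563.5, -25.8, 65.6, 42.4, -14.9, 59)]
c1 [(633.8, 61.1, 48.5, 33.3, -42.8, 40)]
c2 [(439.6, -138.7, 47.2, 33.9, 30.0, 42)]
pins [(689.5, -44.5, 28.2, 27.2, 0.8, 26)] [(687.2, -105.2, 20.0, 19.4, -43.3, 18)]
stand [(650.7, -71.7, 116.0, 16.1, 87.7, 81)]
```

```bash
cat >> meas.py <<'E'
def sub(c,chan,roi,thr,z,k=8,above=True,minA=20,hier=cv2.RETR_LIST):
    x0,y0,x1,y1=roi
    im=cv2.resize(chan[y0:y1,x0:x1].astype(np.float32),None,fx=k,fy=k,interpolation=cv2.INTER_CUBIC)
    m=((im>thr) if above else (im<thr)).astype(np.uint8)*255
    cs,_=cv2.findContours(m,hier,cv2.CHAIN_APPROX_NONE)
    out=[]
    for q in cs:
        if cv2.contourArea(q)<minA*k*k: continue
        uv=(q.reshape(-1,2)+.5)/k-.5+[x0,y0]
        P=c.plane(uv,z)[:,:2]*1000
        (cx,cy),(w,h),a=cv2.minAreaRect(P.astype(np.float32))
        if w<h: w,h,a=h,w,a+90
        M=cv2.moments(P.astype(np.float32).reshape(-1,1,2))
        out.append(dict(rect=np.round([cx,cy,w,h,(a+90)%180-90],1),cen=np.round([M['m10']/M['m00'],M['m01']/M['m00']],1),area=round(abs(M['m00'])),uv=np.round(uv.mean(0),1),P=P))
    return out
def show(n,o):
    for q in o: print(n,{k:v for k,v in q.items() if k!='P'})
E
python3 - <<'E'
from meas import *
t=load("top0.npz"); s=load("scene0.npz")
hsv=cv2.cvtColor(t.img,cv2.COLOR_RGB2HSV); g=cv2.cvtColor(t.img,cv2.COLOR_RGB2GRAY)
gs=cv2.cvtColor(s.img,cv2.COLOR_RGB2GRAY)
show("A",sub(t,g,(325,205,356,246),168,.01,minA=10)); show("B",sub(t,g,(370,170,402,212),168,.01,minA=10))
show("base",sub(t,g,(205,180,305,250),152,.01,minA=100,hier=cv2.RETR_EXTERNAL))
show("fhole",sub(t,g,(219,205,229,215),150,.068,above=False,minA=4))
show("barhole",sub(t,g,(261,155,272,166),165,.056,above=False,minA=4))
show("pins",sub(t,g,(340,138,358,156),150,.077,minA=10)+sub(t,g,(359,140,376,156),150,.073,minA=10))
show("stand",sub(t,g,(330,130,385,175),75,.055,above=False))
show("chest",sub(t,g,(405,95,490,180),152,.095,minA=300))
print("scene")
show("A",sub(s,gs,(260,210,300,240),150,.01,minA=10)); show("B",sub(s,gs,(248,258,295,292),150,.01,minA=10))
show("fhole",sub(s,gs,(362,158,374,166),140,.068,above=False,minA=4))
show("barhole",sub(s,gs,(377,200,390,209),150,.056,above=False,minA=4))
show("pins",sub(s,gs,(328,246,345,266),150,.073,minA=8))
E
```

```text
A {'rect': array([481.1, -26.3,  19.6,  19.2,  45.7]), 'cen': array([481.1, -26.4]), 'area': 296, 'uv': array([339.7, 217. ])}
A {'rect': array([456.3, -27.9,  93. ,  53. ,   3.9]), 'cen': array([456.4, -27.9]), 'area': 4743, 'uv': array([340. , 225.1])}
B {'rect': array([ 595. , -164. ,   19.2,   19.1,  -61.9]), 'cen': array([ 595., -164.]), 'area': 287, 'uv': array([384.4, 181.8])}
B {'rect': array([ 570.5, -167.9,   93.2,   53.2,    9. ]), 'cen': array([ 570.5, -167.9]), 'area': 4762, 'uv': array([385.7, 189.6])}
base {'rect': array([502.1, 233.3, 272.4, 198.8,  84.3]), 'cen': array([482.1, 235.7]), 'area': 40080, 'uv': array([261.7, 213.3])}
fhole {'rect': array([487.3, 322.4,  17.6,  17.4, -88.8]), 'cen': array([487.1, 322.2]), 'area': 244, 'uv': array([223.3, 209.5])}
barhole {'rect': array([642.4, 201.9,  19.3,  18.6, -42.4]), 'cen': array([642.2, 201.9]), 'area': 283, 'uv': array([266.1, 160.9])}
pins {'rect': array([689.3, -45.1,  29.4,  29. , -88.9]), 'cen': array([689.4, -45.1]), 'area': 677, 'uv': array([347.7, 145.5])}
pins {'rect': array([ 687.2, -105. ,   21.1,   20.8,
[... 1101 characters left out ...]
rea': 251, 'uv': array([278.8, 278.1])}
B {'rect': array([ 570.6, -171.3,   94.2,   54.2,    8.7]), 'cen': array([ 570.6, -171.3]), 'area': 4905, 'uv': array([271.3, 273.9])}
fhole {'rect': array([489.1, 317.6,  14.2,  14. , -80.2]), 'cen': array([489.1, 317.6]), 'area': 155, 'uv': array([367.8, 162.2])}
barhole {'rect': array([643.9, 197.3,  18.4,  14.9,  42.8]), 'cen': array([644.4, 197.2]), 'area': 212, 'uv': array([382.8, 204.9])}
barhole {'rect': array([640.7, 222. ,  13.9,   6.8,  42.8]), 'cen': array([641.1, 223.6]), 'area': 58, 'uv': array([387.3, 200.1])}
pins {'rect': array([688.8, -47.2,  29.1,  27.4, -65.4]), 'cen': array([688.6, -46.9]), 'area': 613, 'uv': array([337.3, 254.1])}
```

```bash
python3 - <<'E'
from meas import *
t=load("top0.npz"); s=load("scene0.npz")
g=cv2.cvtColor(t.img,cv2.COLOR_RGB2GRAY)
b=sub(t,g,(205,180,305,250),152,.01,minA=100,hier=cv2.RETR_EXTERNAL)[0]['P']
cor=t.plane([(215.5,187.5),(301.5,197.5),(295.3,245.8),(207.8,234.8)],.01)[:,:2]*1000  # +x+y,+x-y,-x-y,-x+y
print(np.round(cor,1))
L=[]
for i in range(4):
    p,q=cor[i],cor[(i+1)%4]; d=(q-p)/np.linalg.norm(q-p); n=np.array([-d[1],d[0]])
    a=(b-p)@d; e=(b-p)@n; l=np.linalg.norm(q-p)
    sel=(abs(e)<6)&(a>.06*l)&(a<.94*l)
    for _ in range(3):
        vx,vy,x,y=cv2.fitLine(b[sel].astype(np.float32),cv2.DIST_HUBER,0,.1,.1).ravel()
        nn=np.array([-vy,vx]); sel=sel&(abs((b-[x,y])@nn)<2)
    L.append((np.array([x,y]),np.array([vx,vy]))); print(i,sel.sum(),np.degrees(np.arctan2(vy,vx)))
C=[]
for i in range(4):
    (p,d),(q,e)=L[i-1],L[i]
    k=np.linalg.solve(np.c_[d,-e],q-p); C.append(p+k[0]*d)
C=np.array(C);print(np.round(C,1),[np.round(np.linalg.norm(C[i]-C[(i+1)%4]),1) for i in range(4)],C.mean(0))
E
```

```text
[[565.8 361.8]
 [539.7  92.7]
 [389.4 107.4]
 [417.1 377. ]]
0 491 84.371086
1 341 -5.5991516
2 601 84.30476
3 333 -5.8828325
[[565.8 362.4]
 [539.3  94. ]
 [390.6 108.6]
 [417.5 377.7]] [np.float32(269.7), np.float32(149.4), np.float32(270.4), np.float32(149.1)] [478.3192  235.66293]
```

```bash
python3 - <<'E'
from meas import *
t=load("top0.npz"); s=load("scene0.npz")
crop(t,210,185,300,250,8,"c5"); crop(s,295,150,395,225,8,"c6")
print(t.plane([(285.6,217.4)],.06)*1000, t.plane([(285.6,217.4)],.056)*1000)
E
```

```text
[[468.57663345 136.32631462  60.        ]] [[469.19281153 136.61277213  56.        ]]
```

View pics/c5.png

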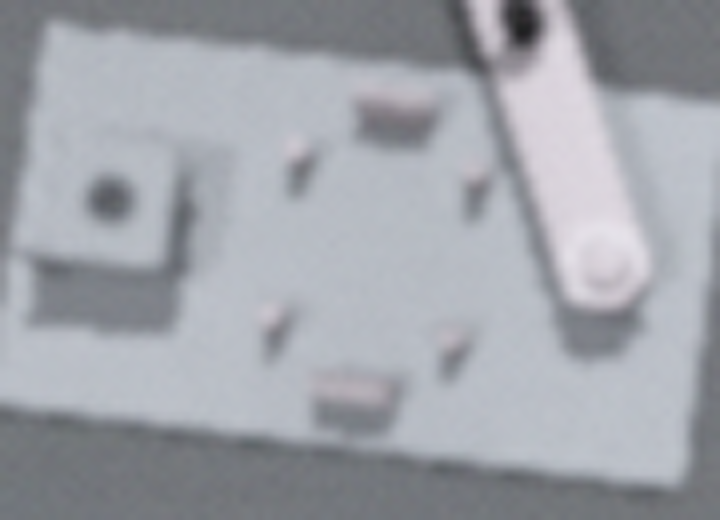

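View pics/c6.png

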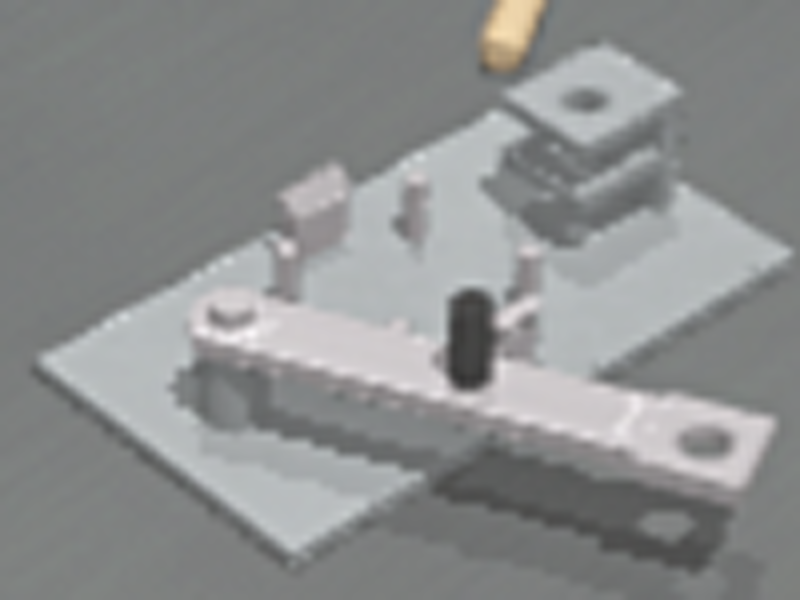

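```bash
python3 - <<'E'
from meas import *
t=load("top0.npz"); s=load("scene0.npz")
q=np.array([(300,150),(477,175),(272,315),(453,340)])/8+np.array([210,185])-.44
P=t.plane(q,.042)*1000; print(np.round(P,1), P.mean(0))
th=np.radians(-5.67); Rm=np.array([[np.cos(th),-np.sin(th)],[np.sin(th),np.cos(th)]])
for n in [P.mean(0)[:2],np.array([478.3,235.7]),np.array([478.3,228.5])]:
  for z,xy in ((68,(0,95)),(58,(0,-90)),(42,(32,34.5)),(42,(-32,34.5)),(42,(32,-34.5)),(42,(-32,-34.5))):
    w=n+Rm@np.array(xy); uv=t.proj([w[0]/1e3,w[1]/1e3,z/1e3])[0]; print(xy,np.round((uv+.44-[210,185])*8))
fh=np.array([487.1,322.2]);bh=np.array([642.2,201.9])
hg=fh+Rm@np.array([0,-185]);print(hg,np.linalg.norm(bh-hg),"bar angle",np.degrees(np.arctan2(*(bh-hg)[::-1])))
E
```

```text
[[512.  256.1  42. ]
 [503.9 188.5  42. ]
 [448.7 263.7  42. ]
 [440.7 195.1  42. ]] [476.32315034 225.83442054  42.        ]
(0, 95) [115. 203.]
(0, -90) [609. 267.]
(32, 34.5) [298. 151.]
(-32, 34.5) [273. 317.]
(32, -34.5) [477. 173.]
(-32, -34.5) [454. 339.]
(0, 95) [ 89. 198.]
(0, -90) [582. 261.]
(32, 34.5) [272. 146.]
(-32, 34.5) [247. 311.]
(32, -34.5) [452. 167.]
(-32, -34.5) [428. 333.]
(0, 95) [108. 198.]
(0, -90) [602. 261.]
(32, 34.5) [291. 146.]
(-32, 34.5) [266. 312.]
(32, -34.5) [471. 167.]
(-32, -34.5) [447. 334.]
[468.82223564 138.10512411] 184.74207794905882 bar angle 20.201245560685873
```

```bash
cat > go.py <<'E'
import sys
from h import *
from station import sense
def plan(x,y,z,yaw,s=None):
    """mm, deg: yaw of jaw axis (tool x) in world, tool y down"""
    s=s or sense(); Rc=R.from_quat(s["tool_rot"]).as_matrix(); p=s["tcp_pos"]
    best=None
    for k in(0,180):
        a=np.radians(yaw+k); X=np.array([np.cos(a),np.sin(a),0]); Y=np.array([0,0,-1.]); T=np.c_[X,Y,np.cross(X,Y)]
        rv=R.from_matrix(Rc.T@T).as_rotvec()
        if best is None or np.linalg.norm(rv)<np.linalg.norm(best): best=rv
    sh=Rc.T@(np.array([x,y,z])/1000-p)*100
    cy=np.degrees(np.arctan2(Rc[1,0],Rc[0,0]))
    print("now mm",np.round(p*1000,1),"jaw yaw",round(cy,1),"q6",round(s["q"][5],2),"gap",round(s["finger_gap"]*85,1),"F",np.round(s["force"],1),"t",round(s["t"],2))
    print("turn",np.round(best,3),"deg",round(np.degrees(np.linalg.norm(best)),1),"shift cm",np.round(sh,2))
if __name__=="__main__": plan(*map(float,sys.argv[1:5]))
E
python3 go.py 456.5 -29.6 120 93.3; python3 -c "
from h import *
from station import sense
print(R.from_quat(sense()['tool_rot']).as_matrix().round(2))"
```

```text
now mm [ 186.9 -595.8  249.4] jaw yaw -72.6 q6 -0.18 gap 84.9 F [0.5 0.4 0.4] t 0.1
turn [-0.     0.246 -0.002] deg 14.1 shift cm [-45.93  13.05  42.65]
[[ 0.3  -0.    0.95]
 [-0.95  0.    0.3 ]
 [-0.   -1.    0.  ]]
```

>>> step_arm:
  moves:
    - [0, 0.246, 0, -45.93, 8, 42.65, -1]
    - [0, 0.246, 0, -45.93, 8, 42.65, -1]
    - [0, 0.246, 0, -45.93, 8, 42.65, -1]
    - [0, 0.246, 0, -45.93, 8, 42.65, -1]
    - [0, 0.246, 0, -45.93, 8, 42.65, -1]
    - [0, 0.246, 0, -45.93, 8, 42.65, -1]
    - [0, 0.246, 0, -45.93, 8, 42.65, -1]
    - [0, 0.246, 0, -45.93, 8, 42.65, -1]
    - [0, 0.246, 0, -45.93, 8, 42.65, -1]
    - [0, 0.246, 0, -45.93, 8, 42.65, -1]
    - [0, 0.246, 0, -45.93, 8, 42.65, -1]
    - [0, 0.246, 0, -45.93, 8, 42.65, -1]

```text
t: 1.6
tcp_pos: [0.4563, -0.0295, 0.1703]
tool_rot: [-0.514, 0.486, -0.484, 0.515]
force: [-1.0, 0.1, 0.8]
finger_gap: 0.998
```

```bash
python3 go.py 456.5 -29.6 60 93.3;python3 - <<'E'
from h import *
c=snap("scene","s1");t=snap("top","t1")
E
```

```text
now mm [456.3 -29.5 170.3] jaw yaw -86.6 q6 1.2 gap 84.8 F [-1.   0.1  0.8] t 1.6
turn [ 0.001  0.002 -0.002] deg 0.2 shift cm [ 0.04 11.02  0.03]
```

View pics/s1.png

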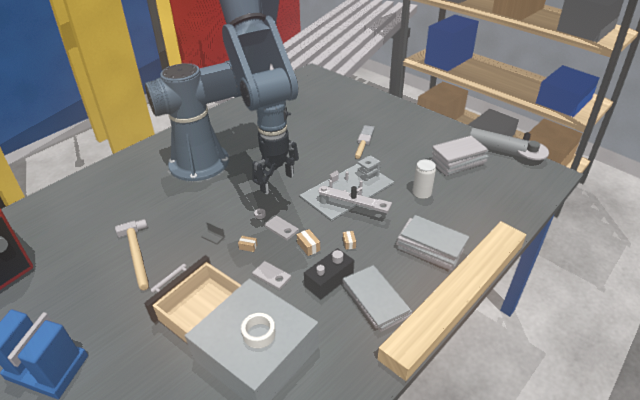

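View pics/t1.png

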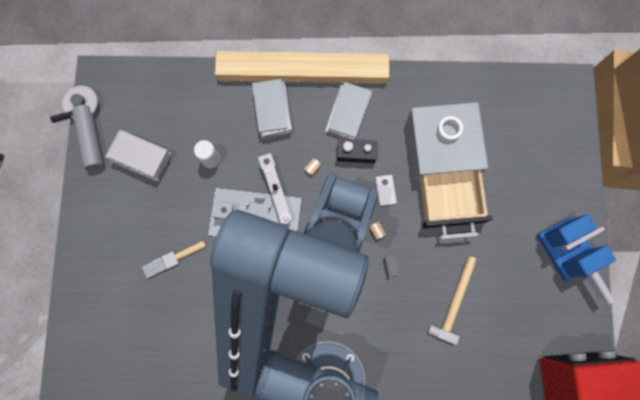

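>>> step_arm:
  moves:
    - [0, 0, 0, 0, 5, 0, -0.4]
    - [0, 0, 0, 0, 10, 0, -0.4]
    - [0, 0, 0, 0, 12.5, 0, -0.4]
    - [0, 0, 0, 0, 14, 0, -0.4]
    - [0, 0, 0, 0, 14.8, 0, -0.4]
    - [0, 0, 0, 0, 15.1, 0, -0.4]

```text
t: 2.45
tcp_pos: [0.4564, -0.0312, 0.0197]
tool_rot: [-0.513, 0.486, -0.486, 0.514]
force: [0.9, 0.2, -0.2]
finger_gap: 0.702
```

```bash
python3 go.py 456.5 -29.6 18 93.3;python3 - <<'E'
from h import *
c=snap("scene","s2");crop(c,220,140,340,250,6,"c7")
E
```

```text
now mm [456.4 -31.2  19.7] jaw yaw -86.8 q6 1.2 gap 59.7 F [ 0.9  0.2 -0.2] t 2.45
turn [-0.    -0.002 -0.001] deg 0.1 shift cm [-0.16  0.17  0.02]
```

View pics/c7.png

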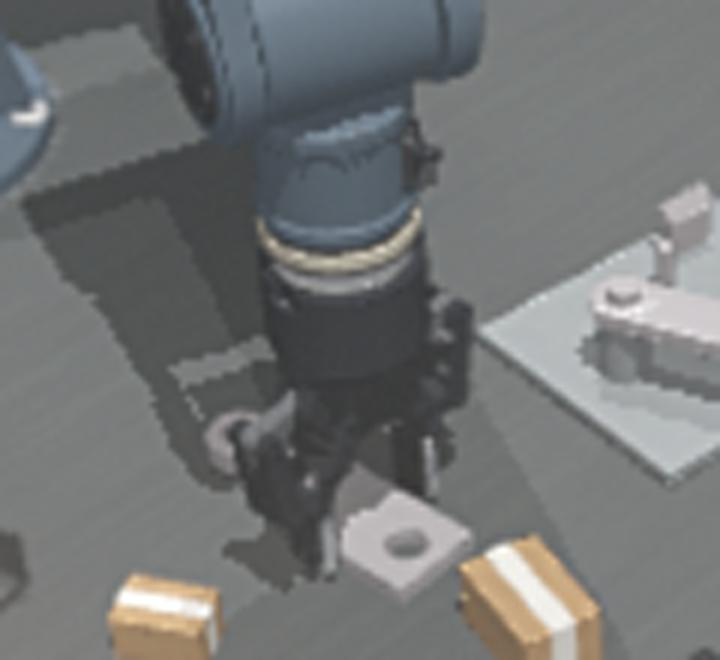

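>>> step_arm:
  moves:
    - [0, 0, 0, 0, 0.1, 0, 1]
    - [0, 0, 0, 0, 0.1, 0, 1]
    - [0, 0, 0, 0, 0.1, 0, 1]
    - [0, 0, 0, 0, 0.1, 0, 1]
    - [0, 0, 0, 0, 0.1, 0, 1]
    - [0, 0, 0, 0, 0.1, 0, 1]
  grip_force: 50

```text
t: 3.25
tcp_pos: [0.4566, -0.0311, 0.02]
tool_rot: [-0.513, 0.485, -0.486, 0.514]
force: [-1.7, 0.5, 4.9]
finger_gap: 0.568
```

>>> step_arm:
  moves:
    - [0, 0, 0, 0, -1, 0, 1]
    - [0, 0, 0, 0, -4, 0, 1]
    - [0, 0, 0, 0, -10, 0, 1]
    - [0, 0, 0, 0, -10, 0, 1]
    - [0, 0, 0, 0, -10, 0, 1]

```text
t: 3.88
tcp_pos: [0.456, -0.0309, 0.1203]
tool_rot: [-0.513, 0.485, -0.486, 0.515]
force: [-0.9, -0.4, -3.5]
finger_gap: 0.563
```

```bash
python3 go.py 477.3 225 110 84.33;python3 - <<'E'
from h import *
c=snap("scene","s3");crop(c,220,120,340,250,5,"c7")
c=snap("top","t3");crop(c,280,150,400,260,5,"c8")
E
```

```text
now mm [456.  -30.9 120.3] jaw yaw -86.8 q6 1.2 gap 47.9 F [-0.9 -0.4 -3.5] t 3.88
turn [-0.002  0.155 -0.001] deg 8.9 shift cm [-25.43   1.06   3.57]
```

View pics/c7.png

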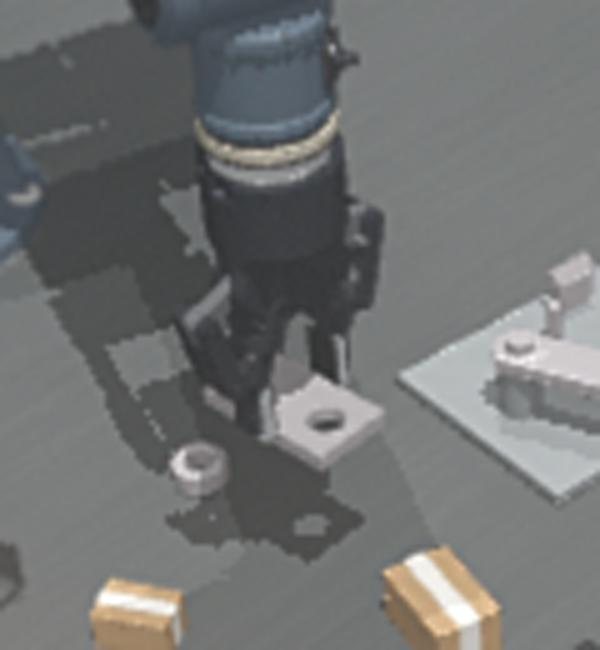

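View pics/c8.png

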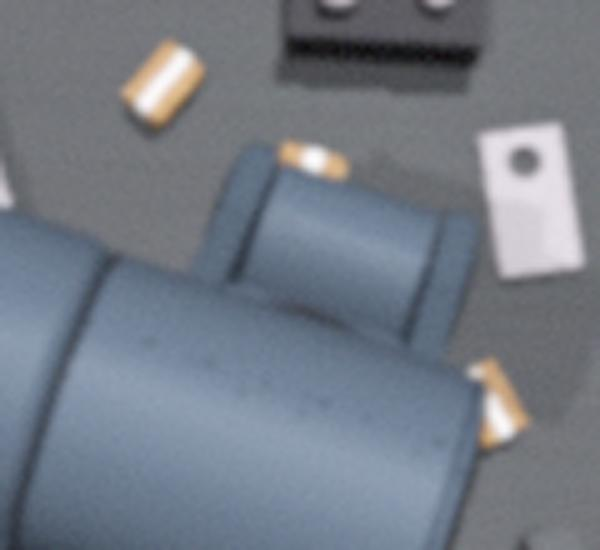

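```bash
python3 - <<'E'
from meas import *
s=load("s3.npz"); g=cv2.cvtColor(s.img,cv2.COLOR_RGB2GRAY)
for thr in(110,125):
  show("h",sub(s,g,(279,199,291,209),thr,.11,above=False,minA=2))
show("pl",sub(s,g,(274,192,300,217),140,.11,minA=10))
print(s.cloud()[207,295])
E
```

```text
h {'rect': array([485.2, -33.3,  14.9,   8.3,  50.8]), 'cen': array([485.1, -33.1]), 'area': 97, 'uv': array([285.1, 204.5])}
h {'rect': array([485.1, -33.2,  16.9,  10.2,  55. ]), 'cen': array([484.8, -32.9]), 'area': 134, 'uv': array([285.1, 204.4])}
pl {'rect': array([483.8, -32.1,  19.5,  15.3,  63.8]), 'cen': array([484. , -32.2]), 'area': 222, 'uv': array([285.1, 204. ])}
pl {'rect': array([476.8, -31.5,  59.6,  56. ,   8. ]), 'cen': array([478.2, -30.3]), 'area': 2645, 'uv': array([284.5, 203.5])}
[ 4.16755534e-01  6.26852734e-02 -1.96282634e-04]
```

>>> step_arm:
  moves:
    - [0, 0.05, 0, -6, -1, 0.9, 1]
    - [0, 0.1, 0, -12, -1, 1.8, 1]
    - [0, 0.155, 0, -18, -1, 2.7, 1]
    - [0, 0.155, 0, -23, -1, 3.3, 1]
    - [0, 0.155, 0, -25.5, -1, 3.65, 1]
    - [0, 0.155, 0, -25.5, -1, 3.65, 1]
    - [0, 0.155, 0, -25.5, -1, 3.65, 1]

```text
t: 4.85
tcp_pos: [0.4763, 0.2251, 0.1281]
tool_rot: [-0.476, 0.525, -0.523, 0.474]
force: [-0.2, -1.3, -2.9]
finger_gap: 0.564
```

```bash
python3 go.py 477.8 225.7 65 84.33;python3 - <<'E'
from h import *
c=snap("scene","s4");crop(c,290,80,410,220,5,"c7")
c=snap("top","t4");crop(c,200,150,320,260,5,"c8")
E
```

```text
now mm [476.3 225.1 128.1] jaw yaw -95.7 q6 1.9 gap 48.0 F [-0.2 -1.3 -2.9] t 4.85
turn [ 0.005  0.    -0.   ] deg 0.3 shift cm [-0.07  6.31  0.18]
```

View pics/c7.png

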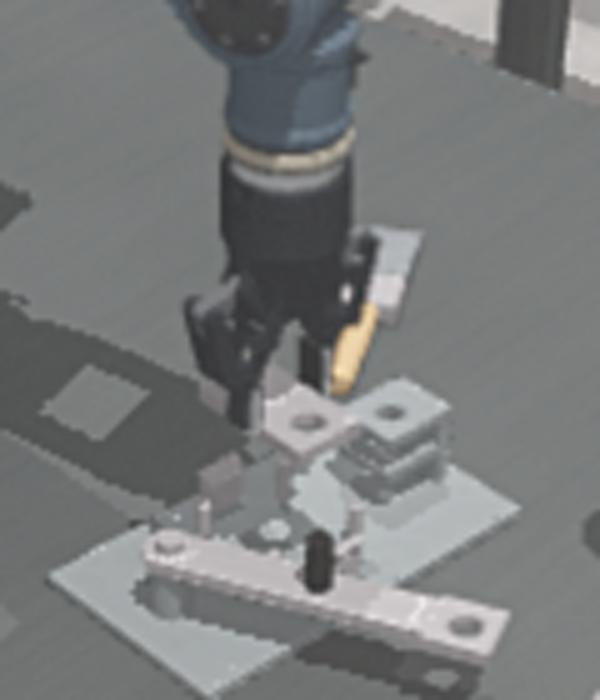

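View pics/c8.png

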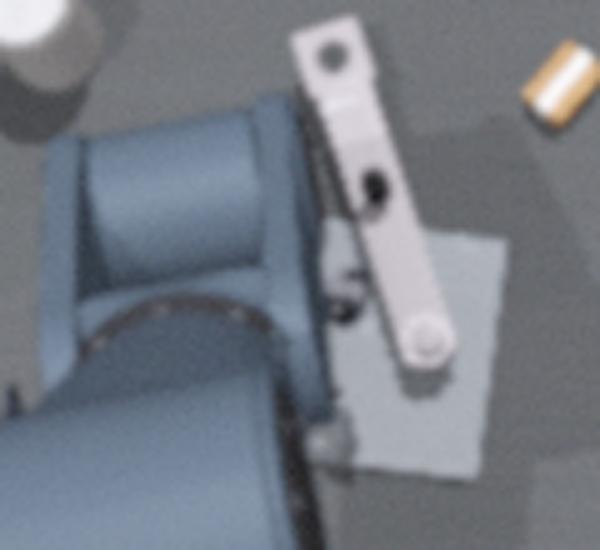

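>>> step_arm:
  moves:
    - [0, 0, 0, -0.05, 3, 0.18, 1]
    - [0, 0, 0, -0.05, 5, 0.18, 1]
    - [0, 0, 0, -0.05, 6.5, 0.18, 1]
    - [0, 0, 0, -0.05, 7.3, 0.18, 1]
    - [0, 0, 0, -0.05, 7.8, 0.18, 1]
    - [0, 0, 0, -0.05, 8.3, 0.18, 1]
    - [0, 0, 0, -0.05, 8.8, 0.18, 1]
    - [0, 0, 0, -0.05, 9.3, 0.18, 1]
    - [0, 0, 0, -0.05, 9.6, 0.18, 1]
    - [0, 0, 0, -0.05, 9.6, 0.18, 1]

```text
t: 6.2
tcp_pos: [0.4782, 0.2251, 0.0324]
tool_rot: [-0.475, 0.525, -0.523, 0.474]
force: [1.1, 0.3, -2.3]
finger_gap: 0.563
```

```bash
python3 go.py 477.8 225.7 30 84.33;python3 - <<'E'
from h import *
c=snap("scene","s5");crop(c,290,80,410,220,5,"c7")
E
```

```text
now mm [478.2 225.1  32.4] jaw yaw -95.7 q6 1.9 gap 47.8 F [ 1.1  0.3 -2.3] t 6.2
turn [ 0.004 -0.001 -0.   ] deg 0.2 shift cm [-0.06  0.24 -0.05]
```

View pics/c7.png

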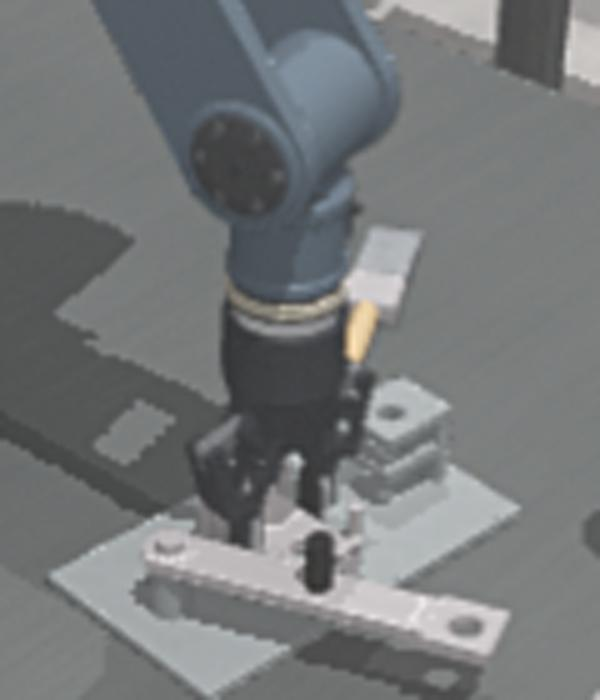

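>>> step_arm:
  moves:
    - [0, 0, 0, 0, 0.2, 0, 1]
    - [0, 0, 0, 0, 0.2, 0, -0.4]
    - [0, 0, 0, 0, 0.2, 0, -0.4]
    - [0, 0, 0, 0, 0.2, 0, -0.4]
    - [0, 0, 0, 0, -2, 0, -0.4]
    - [0, 0, 0, 0, -6, 0, -0.4]
    - [0, 0, 0, 0, -10, 0, -0.4]
    - [0, 0, 0, 0, -10, 0, -0.4]

```text
t: 7.25
tcp_pos: [0.4808, 0.2256, 0.1356]
tool_rot: [0.473, -0.524, 0.525, -0.476]
force: [0.1, 0.2, 0.6]
finger_gap: 0.699
```

```bash
python3 go.py 570.5 -169.3 110 99;python3 - <<'E'
from h import *
c=snap("scene","s6");crop(c,240,150,410,290,4,"c7")
E
```

```text
now mm [480.8 225.6 135.6] jaw yaw -95.7 q6 1.9 gap 59.4 F [0.1 0.2 0.6] t 7.25
turn [-0.004 -0.257 -0.002] deg 14.7 shift cm [38.4   2.5  12.86]
```

View pics/c7.png

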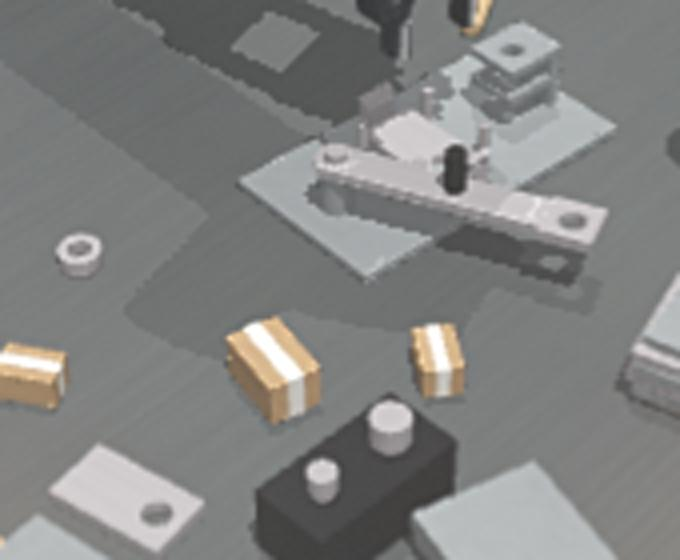

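>>> step_arm:
  moves:
    - [0, -0.257, 0, 38.4, 0.5, 12.86, -0.4]
    - [0, -0.257, 0, 38.4, 0.5, 12.86, -0.4]
    - [0, -0.257, 0, 38.4, 0.5, 12.86, -0.4]
    - [0, -0.257, 0, 38.4, 0.5, 12.86, -0.4]
    - [0, -0.257, 0, 38.4, 0.5, 12.86, -0.4]
    - [0, -0.257, 0, 38.4, 0.5, 12.86, -0.4]
    - [0, -0.257, 0, 38.4, 0.5, 12.86, -0.4]
    - [0, -0.257, 0, 38.4, 0.5, 12.86, -0.4]
    - [0, -0.257, 0, 38.4, 0.5, 12.86, -0.4]
    - [0, -0.257, 0, 38.4, 0.5, 12.86, -0.4]

```text
t: 8.55
tcp_pos: [0.5682, -0.1679, 0.1277]
tool_rot: [-0.538, 0.46, -0.458, 0.538]
force: [0.0, -0.2, -0.2]
finger_gap: 0.698
```

```bash
python3 - <<'E'
from meas import *
s=snap("scene","s7"); gs=cv2.cvtColor(s.img,cv2.COLOR_RGB2GRAY)
crop(s,230,170,330,300,5,"c7")
show("B",sub(s,gs,(248,258,295,292),150,.01,minA=10))
E
python3 go.py 570.5 -169.3 20 99
```

```text
B {'rect': array([ 577. , -234.1,   71.9,   34.1,    6.7]), 'cen': array([ 573.2, -229.2]), 'area': 1277, 'uv': array([256.1, 287.3])}
B {'rect': array([ 597. , -168.6,   20.7,   17.8,   49.3]), 'cen': array([ 596.8, -168.4]), 'area': 289, 'uv': array([278.8, 278.3])}
B {'rect': array([ 572. , -171.2,   90.3,   52.7,    8.9]), 'cen': array([ 575. , -170.2]), 'area': 4241, 'uv': array([271.3, 274.1])}
now mm [ 568.5 -168.   127.9] jaw yaw -80.9 q6 0.93 gap 59.5 F [-0.1 -0.1 -0.2] t 8.6
turn [ 0.001  0.002 -0.003] deg 0.2 shift cm [ 0.19 10.79  0.19]
```

View pics/c7.png

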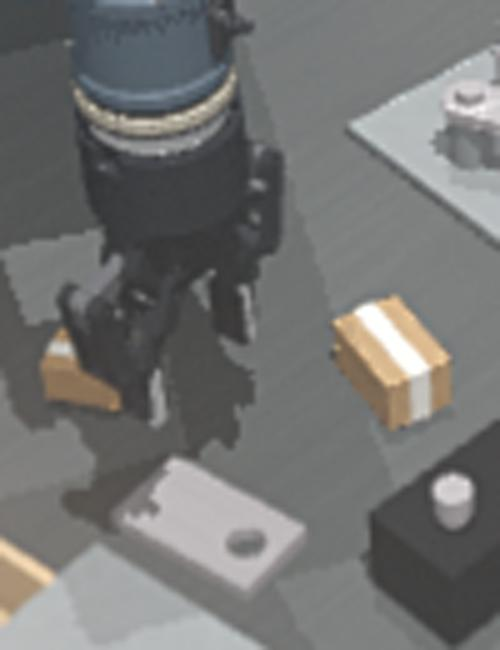

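>>> step_arm:
  moves:
    - [0, 0, 0, 0.15, 5, 0.19, -0.4]
    - [0, 0, 0, 0.15, 8.5, 0.19, -0.4]
    - [0, 0, 0, 0.15, 10, 0.19, -0.4]
    - [0, 0, 0, 0.15, 10.8, 0.19, -0.4]
    - [0, 0, 0, 0.15, 10.8, 0.19, -0.4]
    - [0, 0, 0, 0.15, 10.8, 0.19, 1]
    - [0, 0, 0, 0.15, 10.8, 0.19, 1]
    - [0, 0, 0, 0.15, 10.8, 0.19, 1]
    - [0, 0, 0, 0.15, 10.8, 0.19, 1]
    - [0, 0, 0, 0.15, 10.8, 0.19, 1]

```text
t: 9.85
tcp_pos: [0.5715, -0.1693, 0.0215]
tool_rot: [-0.537, 0.459, -0.459, 0.539]
force: [-0.5, 0.8, 6.8]
finger_gap: 0.561
```

>>> step_arm:
  moves:
    - [0, 0, 0, 0, -1, 0, 1]
    - [0, 0, 0, 0, -4, 0, 1]
    - [0, 0, 0, 0, -9, 0, 1]
    - [0, 0, 0, 0, -11, 0, 1]
    - [0, 0, 0, 0, -11, 0, 1]

```text
t: 10.48
tcp_pos: [0.572, -0.1698, 0.1334]
tool_rot: [-0.537, 0.457, -0.46, 0.539]
force: [0.7, 0.3, -3.4]
finger_gap: 0.558
```

```bash
python3 - <<'E'
from meas import *
s=snap("scene","s8"); crop(s,230,170,330,300,5,"c7")
E
python3 go.py 477.8 225.7 130 84.33
```

```text
now mm [ 571.  -169.3  131.8] jaw yaw -80.9 q6 0.93 gap 47.6 F [ 0.  -0.8 -4. ] t 10.53
turn [-0.002  0.258 -0.001] deg 14.8 shift cm [-40.48   0.21  -2.96]
```

View pics/c7.png

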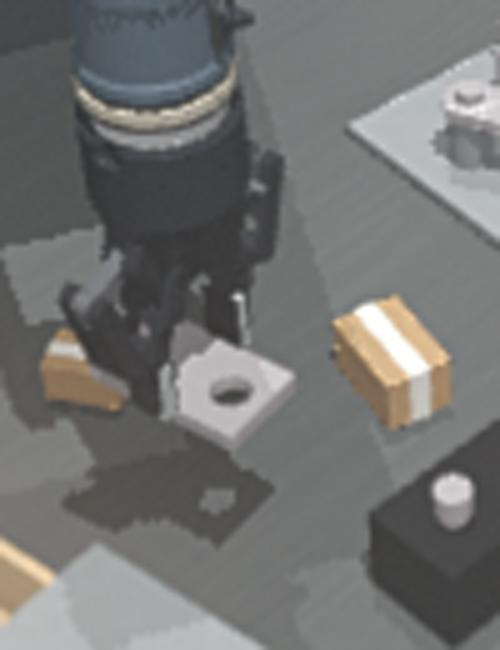

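>>> step_arm:
  moves:
    - [0, 0.258, 0, -40.5, -0.5, -2.96, 1]
    - [0, 0.258, 0, -40.5, -0.5, -2.96, 1]
    - [0, 0.258, 0, -40.5, -0.5, -2.96, 1]
    - [0, 0.258, 0, -40.5, -0.5, -2.96, 1]
    - [0, 0.258, 0, -40.5, -0.5, -2.96, 1]
    - [0, 0.258, 0, -40.5, -0.5, -2.96, 1]
    - [0, 0.258, 0, -40.5, -0.5, -2.96, 1]
    - [0, 0.258, 0, -40.5, -0.5, -2.96, 1]
    - [0, 0.258, 0, -40.5, -0.5, -2.96, 1]
    - [0, 0.258, 0, -40.5, -0.5, -2.96, 1]

```text
t: 11.78
tcp_pos: [0.4779, 0.2247, 0.1366]
tool_rot: [-0.474, 0.525, -0.525, 0.474]
force: [-0.6, -0.7, -4.5]
finger_gap: 0.561
```

```bash
python3 go.py 477.8 225.7 44 84.33
```

```text
now mm [477.9 224.7 136.6] jaw yaw -95.8 q6 1.9 gap 47.7 F [-0.6 -0.7 -4.5] t 11.78
turn [-0.    -0.002 -0.001] deg 0.1 shift cm [-0.09  9.26 -0.02]
```

>>> step_arm:
  moves:
    - [0, 0, 0, -0.09, 4, 0, 1]
    - [0, 0, 0, -0.09, 6, 0, 1]
    - [0, 0, 0, -0.09, 7, 0, 1]
    - [0, 0, 0, -0.09, 7.6, 0, 1]
    - [0, 0, 0, -0.09, 8.2, 0, 1]
    - [0, 0, 0, -0.09, 8.8, 0, 1]
    - [0, 0, 0, -0.09, 9.2, 0, 1]
    - [0, 0, 0, -0.09, 9.45, 0, 1]
    - [0, 0, 0, -0.09, 9.45, 0, 1]

```text
t: 12.9
tcp_pos: [0.4779, 0.2257, 0.042]
tool_rot: [-0.474, 0.525, -0.525, 0.474]
force: [-0.1, 0.1, -3.6]
finger_gap: 0.561
```

```bash
python3 go.py 477.8 225.7 41.5 84.33;python3 - <<'E'
from h import *
c=snap("scene","s9");crop(c,290,80,410,220,5,"c7")
E
```

```text
now mm [477.9 225.7  42. ] jaw yaw -95.8 q6 1.9 gap 47.7 F [-0.1  0.1 -3.6] t 12.9
turn [-0.    -0.002 -0.001] deg 0.1 shift cm [ 0.    0.05 -0.01]
```

View pics/c7.png

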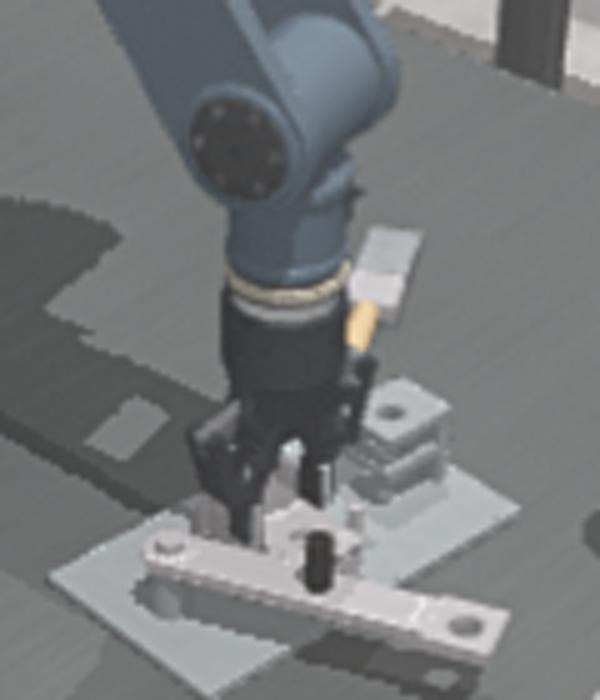

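>>> step_arm:
  moves:
    - [0, 0, 0, 0, 0.1, 0, 1]
    - [0, 0, 0, 0, 0.1, 0, -0.4]
    - [0, 0, 0, 0, 0.1, 0, -0.4]
    - [0, 0, 0, 0, 0.1, 0, -0.4]
    - [0, 0, 0, 0, -2, 0, -0.4]
    - [0, 0, 0, 0, -6, 0, -0.4]
    - [0, 0, 0, 0, -11, 0, -0.4]
    - [0, 0, 0, 0, -11, 0, -0.4]

```text
t: 13.95
tcp_pos: [0.4806, 0.2263, 0.1558]
tool_rot: [0.471, -0.523, 0.526, -0.477]
force: [0.4, -0.2, -0.2]
finger_gap: 0.699
```

>>> step_arm:
  moves:
    - [0, 0, 0, 12, 0, 12, -0.4]
    - [0, 0, 0, 12, 0, 12, -0.4]
    - [0, 0, 0, 12, 0, 12, -0.4]
    - [0, 0, 0, 12, 0, 12, -0.4]

```text
t: 14.45
tcp_pos: [0.5903, 0.0918, 0.1556]
tool_rot: [0.47, -0.524, 0.528, -0.476]
force: [-0.5, -0.2, -0.3]
finger_gap: 0.7
```

```bash
python3 - <<'E'
from h import *
c=snap("scene","s10");
t=snap("top","t10"); crop(t,200,140,320,260,6,"c8")
C=t.cloud(); print(C[209:215:3,252:262:3,2].round(3))
E
python3 go.py 477.8 225.7 60 84
```

```text
[[0.796 0.795 0.796 0.797]
 [0.801 0.799 0.8   0.801]]
now mm [586.8  94.6 155.2] jaw yaw -95.8 q6 1.64 gap 59.4 F [-1.5  0.4 -0.8] t 14.55
turn [-0.006  0.003 -0.004] deg 0.4 shift cm [-11.9    9.49 -12.24]
```

View pics/s10.png

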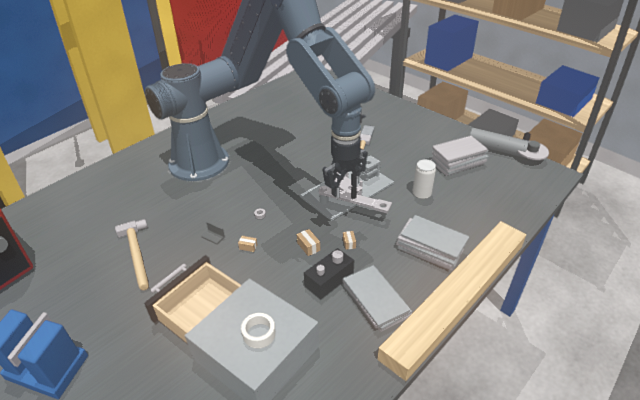

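View pics/c8.png

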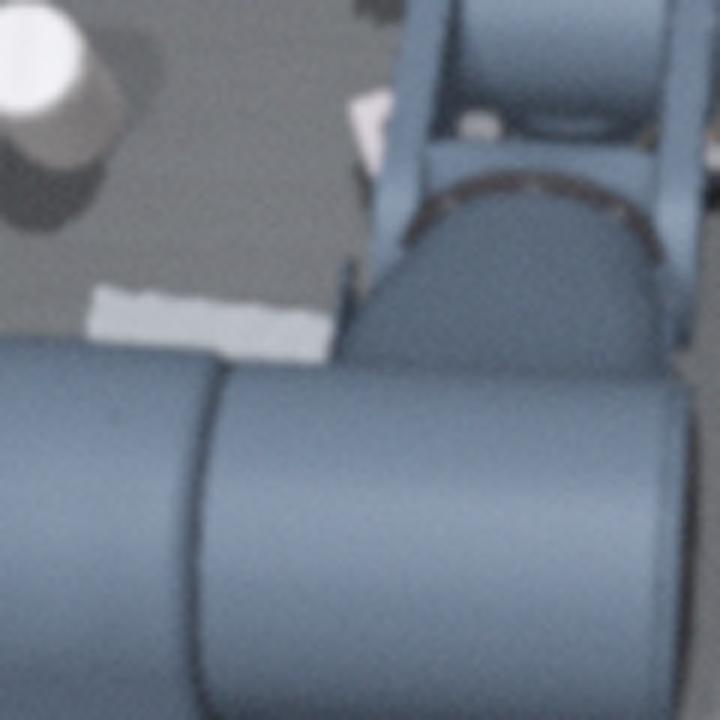

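```bash
python3 go.py 558.5 169.5 150 110.2
```

```text
now mm [586.8  94.6 155.2] jaw yaw -95.8 q6 1.64 gap 59.4 F [-1.5  0.4 -0.8] t 14.55
turn [-0.007 -0.455 -0.002] deg 26.1 shift cm [-7.16  0.53 -3.58]
```

>>> step_arm:
  moves:
    - [0, -0.18, 0, -3.5, 0, -1.8, 0]
    - [0, -0.36, 0, -7.16, 0, -3.58, 0]
    - [0, -0.455, 0, -7.16, 0.5, -3.58, 0]
    - [0, -0.455, 0, -7.16, 0.5, -3.58, 0]
    - [0, -0.455, 0, -7.16, 0.5, -3.58, 0]

```text
t: 15.18
tcp_pos: [0.5579, 0.1699, 0.1501]
tool_rot: [-0.578, 0.404, -0.406, 0.582]
force: [0.1, -0.7, 0.0]
finger_gap: 0.498
```

```bash
python3 go.py 558.5 169.5 81 110.2;  python3 - <<'E'
from h import *
c=snap("scene","s11");crop(c,290,80,410,220,5,"c7")
E
```

```text
now mm [557.9 169.9 150.1] jaw yaw -69.8 q6 1.32 gap 42.3 F [ 0.1 -0.7  0. ] t 15.18
turn [-0.006 -0.    -0.001] deg 0.4 shift cm [0.06 6.91 0.  ]
```

View pics/c7.png

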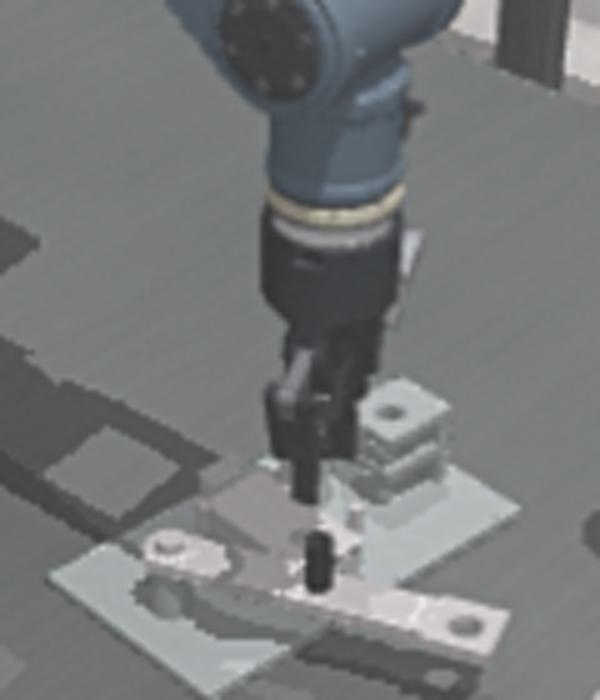

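>>> step_arm:
  moves:
    - [0, 0, 0, 0, 3, 0, 0]
    - [0, 0, 0, 0, 5, 0, 0]
    - [0, 0, 0, 0, 6, 0, 0]
    - [0, 0, 0, 0, 6.8, 0, 0]
    - [0, 0, 0, 0, 6.8, 0, 1]
    - [0, 0, 0, 0, 6.8, 0, 1]
    - [0, 0, 0, 0, 6.8, 0, 1]
    - [0, 0, 0, 0, 6.8, 0, 1]
    - [0, 0, 0, 0, 6.8, 0, 1]
  grip_force: 30

```text
t: 16.35
tcp_pos: [0.5589, 0.1697, 0.0826]
tool_rot: [-0.578, 0.403, -0.406, 0.582]
force: [0.8, -1.1, 0.7]
finger_gap: 0.196
```

```bash
python3 go.py 558.5 169.5 81 110.2;  python3 - <<'E'
from h import *
c=snap("scene","s12");crop(c,290,80,410,220,5,"c7")
E
```

```text
now mm [558.9 169.7  82.6] jaw yaw -69.8 q6 1.32 gap 16.6 F [ 0.8 -1.1  0.7] t 16.35
turn [-0.007 -0.001 -0.001] deg 0.4 shift cm [ 0.    0.15 -0.05]
```

View pics/c7.png

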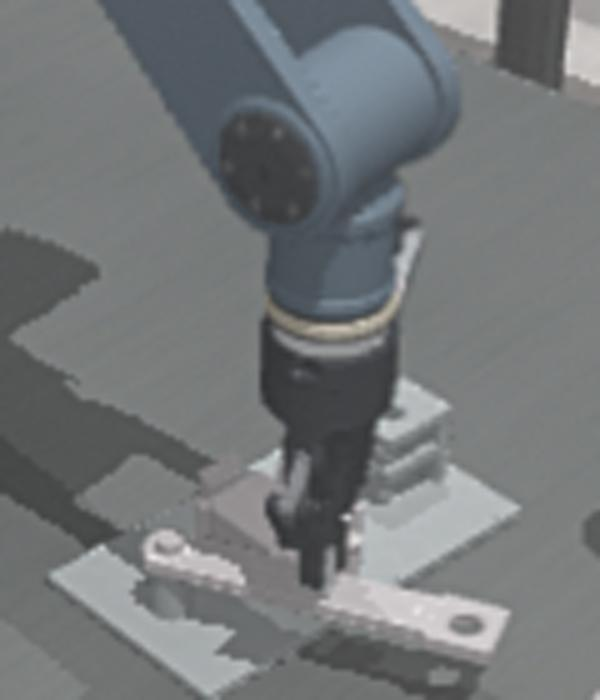

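```bash
python3 - <<'E'
from h import *
from station import sense
s=sense();Rc=R.from_quat(s["tool_rot"]).as_matrix();p=s["tcp_pos"]*1000
h=np.array([469,136.8]); v=p[:2]-h; r=np.hypot(*v); f0=np.degrees(np.arctan2(v[1],v[0])); print(r,f0)
for f in list(np.linspace(f0,83,13)[1:])+[84.3,85.5]:
    w=h+r*np.array([np.cos(np.radians(f)),np.sin(np.radians(f))]); d=Rc.T@np.r_[w-p[:2],0]/10
    print([0,round(-np.radians(f-f0),3),0]+list(np.round([d[0],0,d[2]],2))+[1])
E
```

```text
95.75362110966577 20.093558842346162
[0, np.float64(-0.091), 0, np.float64(-0.87), np.float64(0.0), np.float64(-0.04), 1]
[0, np.float64(-0.183), 0, np.float64(-1.74), np.float64(0.0), np.float64(-0.16), 1]
[0, np.float64(-0.274), 0, np.float64(-2.6), np.float64(0.0), np.float64(-0.35), 1]
[0, np.float64(-0.366), 0, np.float64(-3.43), np.float64(0.0), np.float64(-0.63), 1]
[0, np.float64(-0.457), 0, np.float64(-4.23), np.float64(0.0), np.float64(-0.98), 1]
[0, np.float64(-0.549), 0, np.float64(-5.0), np.float64(0.0), np.float64(-1.4), 1]
[0, np.float64(-0.64), 0, np.float64(-5.72), np.float64(0.0), np.float64(-1.89), 1]
[0, np.float64(-0.732), 0, np.float64(-6.4), np.float64(0.0), np.float64(-2.44), 1]
[0, np.float64(-0.823), 0, np.float64(-7.03), np.float64(0.0), np.float64(-3.06), 1]
[0, np.float64(-0.915), 0, np.float64(-7.59), np.float64(0.0), np.float64(-3.73), 1]
[0, np.float64(-1.006), 0, np.float64(-8.1), np.float64(0.0), np.float64(-4.44), 1]
[0, np.float64(-1.098), 0, np.float64(-8.53), np.float64(0.0), np.float64(-5.2), 1]
[0, np.float64(-1.121), 0, np.float64(-8.63), np.float64(0.0), np.float64(-5.4), 1]
[0, np.float64(-1.142), 0, np.float64(-8.71), np.float64(0.0), np.float64(-5.58), 1]
```

>>> step_arm:
  moves:
    - [0, -0.09, 0, -0.87, 0, -0.04, 1]
    - [0, -0.18, 0, -1.74, 0, -0.16, 1]
    - [0, -0.27, 0, -2.6, 0, -0.35, 1]
    - [0, -0.37, 0, -3.43, 0, -0.63, 1]
    - [0, -0.46, 0, -4.23, 0, -0.98, 1]
    - [0, -0.55, 0, -5.0, 0, -1.4, 1]
    - [0, -0.64, 0, -5.72, 0, -1.89, 1]
    - [0, -0.73, 0, -6.4, 0, -2.44, 1]
    - [0, -0.82, 0, -7.03, 0, -3.06, 1]
    - [0, -0.91, 0, -7.59, 0, -3.73, 1]
    - [0, -1.0, 0, -8.1, 0, -4.44, 1]
    - [0, -1.09, 0, -8.5, 0, -5.15, 1]

```text
t: 17.9
tcp_pos: [0.4808, 0.2315, 0.0825]
tool_rot: [-0.705, 0.042, -0.047, 0.707]
force: [1.1, -2.8, 1.3]
finger_gap: 0.202
```

```bash
python3 - <<'E'
from h import *
from station import sense
s=sense();Rc=R.from_quat(s["tool_rot"]).as_matrix();p=s["tcp_pos"]*1000
h=np.array([469,136.8]); v=p[:2]-h; print(np.hypot(*v),np.degrees(np.arctan2(v[1],v[0])),s["force"],s["ft_torque"], s["finger_gap"]*85)
w=h+95.7*np.array([np.cos(np.radians(84.5)),np.sin(np.radians(84.5))]);print(p,w,(Rc.T@np.r_[w-p[:2],0]/10).round(2))
E
```

```text
95.44338837558733 82.8949332908562 [ 1.10184967 -2.84173682  1.29087447] [-0.34034236  0.26838875 -0.10383466] 17.20289716274627
[480.80531911 231.51047896  82.53074615] [478.17243852 232.05941618] [-0.27 -0.    0.02]
```

>>> step_arm:
  moves:
    - [0, -0.03, 0, -0.15, 0, 0, 1]
    - [0, -0.03, 0, -0.3, 0, 0, 1]
    - [0, -0.03, 0, -0.4, 0, 0, 1]
    - [0, -0.03, 0, -0.4, 0, 0, 1]

```text
t: 18.4
tcp_pos: [0.4781, 0.2319, 0.0826]
tool_rot: [-0.705, 0.031, -0.037, 0.707]
force: [2.9, -4.4, -0.9]
finger_gap: 0.2
```

```bash
cat > ang.py <<'E'
from h import *
from station import sense
s=sense();Rc=R.from_quat(s["tool_rot"]).as_matrix();p=s["tcp_pos"]*1000
h=np.array([469,136.8]); v=p[:2]-h; print(p,np.hypot(*v),np.degrees(np.arctan2(v[1],v[0])),s["force"],s["ft_torque"], s["finger_gap"]*85)
E
python3 ang.py
```

```text
[478.07883706 231.85311374  82.57726078] 95.4857042358125 84.54404174325884 [ 2.92068603 -4.40114073 -0.93432955] [-0.48467011 -0.26974261 -0.147315  ] 17.01169509091456
```

>>> step_arm:
  moves:
    - [0, 0, 0, -0.15, 0, 0, 1]
    - [0, 0, 0, -0.3, 0, 0, 1]
    - [0, 0, 0, -0.3, 0, 0, 1]
    - [0, 0, 0, -0.3, 0, 0, 1]

```text
t: 18.9
tcp_pos: [0.478, 0.2319, 0.0826]
tool_rot: [-0.705, 0.029, -0.039, 0.708]
force: [5.8, -5.5, -4.9]
finger_gap: 0.204
```

```bash
python3 ang.py
```

```text
[477.96857227 231.85804692  82.5802471 ] 95.48019466642448 84.61019118082001 [ 5.84299603 -5.48534561 -4.86621642] [-0.64484257 -0.65961597 -0.0961826 ] 17.372303502237855
```

>>> step_arm:
  moves:
    - [0, 0, 0, 0, 0, 0, 1]
    - [0, 0, 0, 0, 0, 0, 0]
    - [0, 0, 0, 0, 0, 0, 0]
    - [0, 0, 0, 0, 0, 0, 0]
    - [0, 0, 0, 0, -3, 0, 0]
    - [0, 0, 0, 0, -7, 0, 0]
    - [0, 0, 0, 0, -10, 0, 0]
    - [0, 0, 0, 0, -10, 0, 0]

```text
t: 19.9
tcp_pos: [0.478, 0.2321, 0.1849]
tool_rot: [-0.704, 0.027, -0.041, 0.708]
force: [-0.0, 0.8, -0.2]
finger_gap: 0.5
```

```bash
python3 go.py 689 -46.4 170 84; python3 - <<'E'
from h import *
c=snap("scene","s13");crop(c,290,80,410,220,5,"c7")
E
```

```text
now mm [478.  232.1 184.9] jaw yaw -5.5 q6 0.34 gap 42.5 F [-0.   0.8 -0.2] t 19.9
turn [ 0.01  -1.562  0.02 ] deg 89.5 shift cm [ 23.66   1.77 -25.7 ]
```

View pics/c7.png

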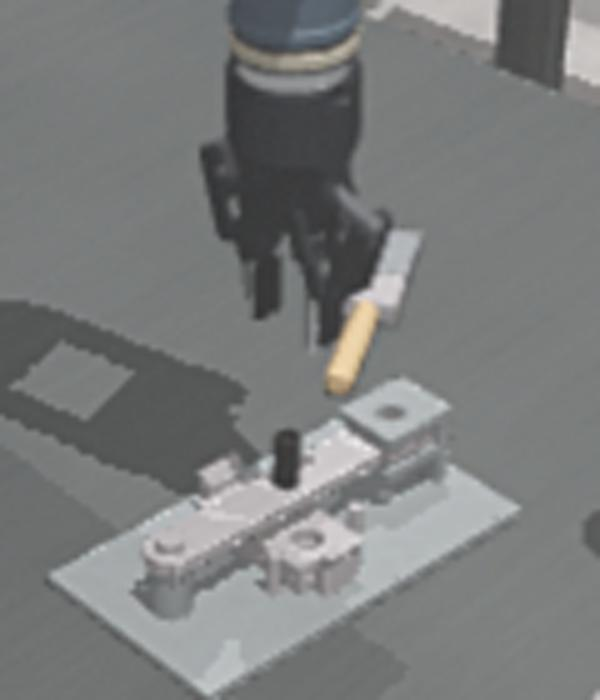

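```bash
python3 go.py 689 -46 150 -5.67; python3 - <<'E'
from meas import *
s=load("s13.npz"); g=cv2.cvtColor(s.img,cv2.COLOR_RGB2GRAY)
t=snap("top","t13"); gt=cv2.cvtColor(t.img,cv2.COLOR_RGB2GRAY)
crop(s,300,240,350,300,8,"c9")
show("s",sub(s,g,(328,246,345,266),165,.077,minA=8)); show("s",sub(s,g,(312,260,328,278),165,.073,minA=8))
show("t",sub(t,gt,(340,138,358,156),150,.077,minA=8)+sub(t,gt,(359,140,376,156),150,.073,minA=8))
E
```

```text
now mm [476.9 231.8 183.4] jaw yaw -5.5 q6 0.34 gap 42.2 F [-0.2 -0.2 -0.6] t 19.95
turn [-0.005  0.002  0.015] deg 0.9 shift cm [ 23.74   3.58 -25.62]
s {'rect': array([691.1, -49.5,  26.7,  26.4, -64.6]), 'cen': array([691. , -49.5]), 'area': 553, 'uv': array([337.3, 254. ])}
s {'rect': array([ 688.2, -109.1,   20. ,   17.8,  -46.6]), 'cen': array([ 688.5, -109.3]), 'area': 276, 'uv': array([320.1, 267.6])}
t {'rect': array([689.3, -45.1,  29.4,  29. , -88.9]), 'cen': array([689.4, -45.1]), 'area': 677, 'uv': array([347.7, 145.5])}
t {'rect': array([ 687.2, -105. ,   21.1,   20.8,  -89.7]), 'cen': array([ 687.2, -105.1]), 'area': 344, 'uv': array([367.5, 147. ])}
```

View pics/c9.png

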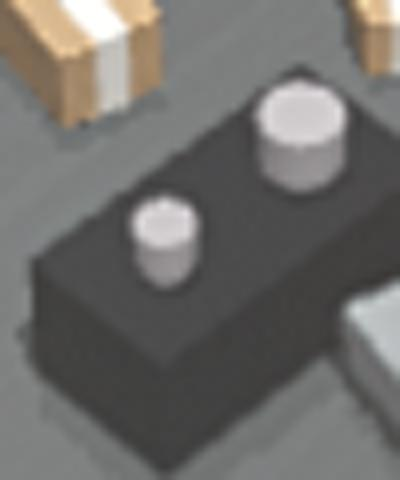

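>>> step_arm:
  moves:
    - [-0.005, 0, 0.015, 23.74, 3, -25.66, -0.1]
    - [-0.005, 0, 0.015, 23.74, 3, -25.66, -0.1]
    - [-0.005, 0, 0.015, 23.74, 3, -25.66, -0.1]
    - [-0.005, 0, 0.015, 23.74, 3, -25.66, -0.1]
    - [-0.005, 0, 0.015, 23.74, 3, -25.66, -0.1]
    - [-0.005, 0, 0.015, 23.74, 3, -25.66, -0.1]
    - [-0.005, 0, 0.015, 23.74, 3, -25.66, -0.1]
    - [-0.005, 0, 0.015, 23.74, 3, -25.66, -0.1]
    - [-0.005, 0, 0.015, 23.74, 3, -25.66, -0.1]

```text
t: 21.12
tcp_pos: [0.6868, -0.0452, 0.1536]
tool_rot: [0.706, -0.035, 0.032, -0.706]
force: [-0.1, 0.0, 0.2]
finger_gap: 0.552
```

```bash
python3 go.py 689.3 -46.5 76 -5.67; python3 - <<'E'
from h import *
c=snap("scene","s14");crop(c,280,150,400,290,5,"c7")
E
```

```text
now mm [686.8 -45.2 153.6] jaw yaw -5.5 q6 -0.13 gap 46.9 F [-0.1  0.   0.2] t 21.12
turn [ 0.     0.004 -0.004] deg 0.3 shift cm [ 0.29  7.76 -0.11]
```

View pics/c7.png

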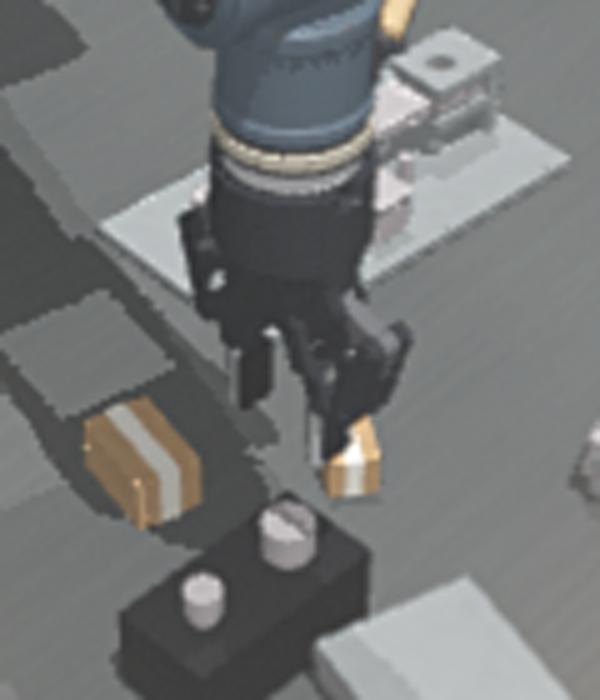

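>>> step_arm:
  moves:
    - [0, 0, 0, 0.28, 3, -0.11, -0.1]
    - [0, 0, 0, 0.28, 5.5, -0.11, -0.1]
    - [0, 0, 0, 0.28, 6.8, -0.11, -0.1]
    - [0, 0, 0, 0.28, 7.6, -0.11, -0.1]
    - [0, 0, 0, 0.28, 7.6, -0.11, -0.1]

```text
t: 21.8
tcp_pos: [0.6895, -0.0463, 0.078]
tool_rot: [0.706, -0.035, 0.032, -0.706]
force: [-0.6, -0.4, -0.3]
finger_gap: 0.55
```

```bash
python3 go.py 689.3 -46.5 76 -5.67; python3 - <<'E'
from h import *
c=snap("scene","s15");crop(c,280,150,400,290,5,"c7")
E
```

```text
now mm [689.5 -46.3  78. ] jaw yaw -5.4 q6 -0.13 gap 46.8 F [-0.6 -0.4 -0.3] t 21.8
turn [ 0.     0.004 -0.004] deg 0.3 shift cm [-0.01  0.2  -0.03]
```

View pics/c7.png

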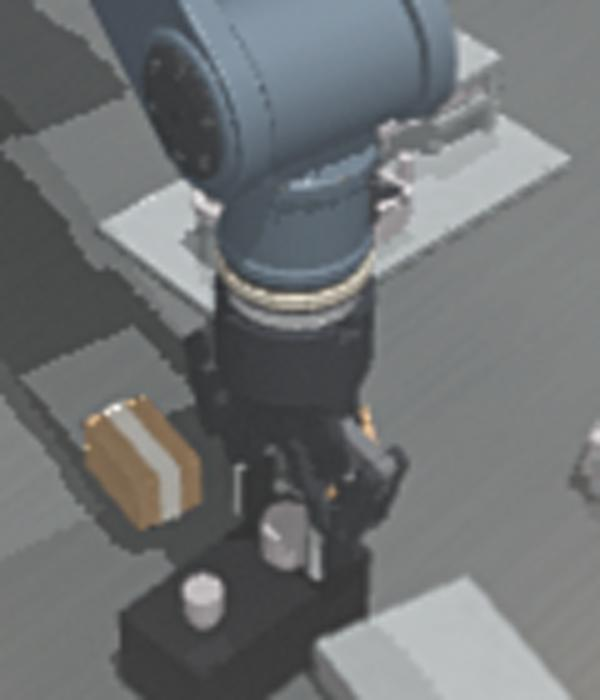

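>>> step_arm:
  moves:
    - [0, 0, 0, 0, 0.1, 0, 1]
    - [0, 0, 0, 0, 0.1, 0, 1]
    - [0, 0, 0, 0, 0.1, 0, 1]
    - [0, 0, 0, 0, 0.1, 0, 1]
    - [0, 0, 0, 0, 0.1, 0, 1]
    - [0, 0, 0, 0, -1, 0, 1]
    - [0, 0, 0, 0, -4, 0, 1]
    - [0, 0, 0, 0, -9, 0, 1]
    - [0, 0, 0, 0, -10, 0, 1]
    - [0, 0, 0, 0, -10, 0, 1]
  grip_force: 70

```text
t: 23.1
tcp_pos: [0.69, -0.0464, 0.179]
tool_rot: [0.707, -0.034, 0.033, -0.706]
force: [-0.3, 0.5, -2.0]
finger_gap: 0.299
```

```bash
python3 go.py 486.8 320.6 180 -5.67; python3 - <<'E'
from h import *
c=snap("scene","s16");crop(c,280,150,400,290,5,"c7")
t=snap("top","t16");crop(t,300,100,400,220,5,"c8")
E
```

```text
now mm [690.  -46.4 179. ] jaw yaw -5.4 q6 -0.13 gap 25.4 F [-0.3  0.5 -2. ] t 23.1
turn [ 0.001  0.004 -0.002] deg 0.3 shift cm [-23.7   -0.08  34.61]
```

View pics/c7.png

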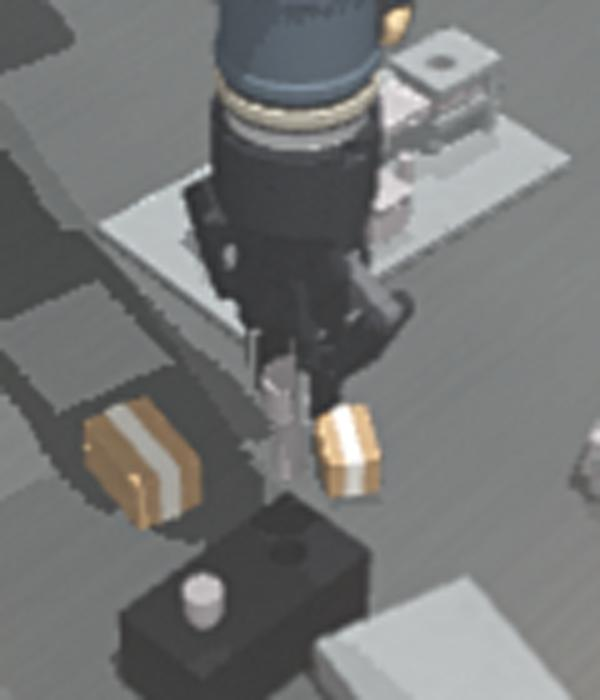

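>>> step_arm:
  moves:
    - [0, 0, 0, -23.7, -1, 34.6, 1]
    - [0, 0, 0, -23.7, -1, 34.6, 1]
    - [0, 0, 0, -23.7, -1, 34.6, 1]
    - [0, 0, 0, -23.7, -1, 34.6, 1]
    - [0, 0, 0, -23.7, -1, 34.6, 1]
    - [0, 0, 0, -23.7, -1, 34.6, 1]
    - [0, 0, 0, -23.7, -1, 34.6, 1]
    - [0, 0, 0, -23.7, -1, 34.6, 1]
    - [0, 0, 0, -23.7, -1, 34.6, 1]
    - [0, 0, 0, -23.7, -1, 34.6, 1]
    - [0, 0, 0, -23.7, -1, 34.6, 1]

```text
t: 24.58
tcp_pos: [0.4863, 0.3196, 0.1879]
tool_rot: [0.706, -0.037, 0.032, -0.706]
force: [0.2, 1.1, -1.4]
finger_gap: 0.296
```

```bash
python3 go.py 486.8 320.6 145 -5.67
```

```text
now mm [486.3 319.6 187.9] jaw yaw -5.6 q6 0.48 gap 25.1 F [ 0.2  1.1 -1.4] t 24.57
turn [ 0.     0.002 -0.007] deg 0.4 shift cm [0.07 4.29 0.11]
```

Pin in position above; lower to tip 10 mm above the fork and look in both views.

>>> step_arm:
  moves:
    - [0, 0, -0.007, 0.07, 2, -0.1, 1]
    - [0, 0, -0.007, 0.07, 3.5, -0.1, 1]
    - [0, 0, -0.007, 0.07, 4.3, -0.1, 1]
    - [0, 0, -0.007, 0.07, 4.3, -0.1, 1]

```text
t: 25.08
tcp_pos: [0.4864, 0.3183, 0.1442]
tool_rot: [0.707, -0.035, 0.034, -0.706]
force: [-0.5, -1.1, -1.6]
finger_gap: 0.297
```

```bash
python3 go.py 486.8 320.6 145 -5.67;python3 - <<'E'
from h import *
c=snap("scene","s17");crop(c,320,110,400,190,8,"c7")
t=snap("top","t17");crop(t,200,160,290,260,5,"c8")
E
```

```text
now mm [486.4 318.3 144.2] jaw yaw -5.6 q6 0.48 gap 25.3 F [-0.5 -1.1 -1.6] t 25.07
turn [ 0.001  0.002 -0.001] deg 0.1 shift cm [ 0.02 -0.08  0.24]
```

View pics/c7.png

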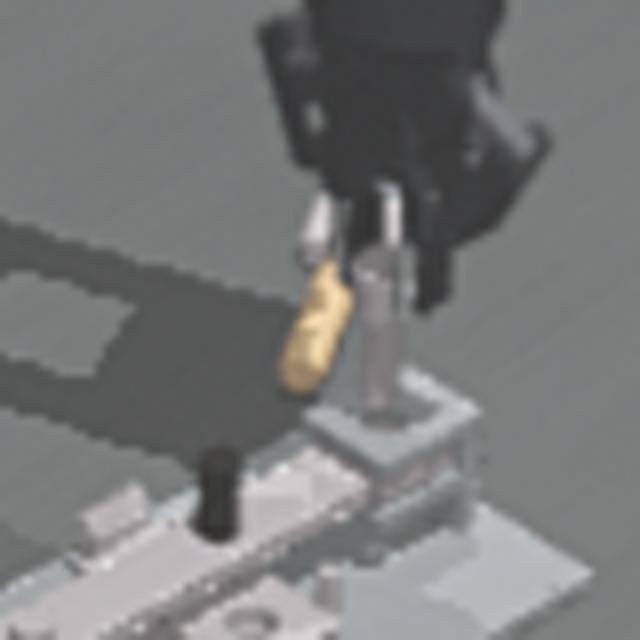

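View pics/c8.png

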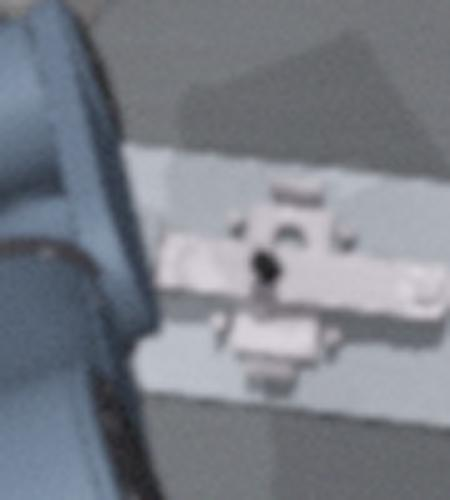

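```bash
python3 - <<'E'
from meas import *
s=load("s13.npz"); crop(s,350,145,390,185,16,"c9")
t=load("t13.npz"); t0=load("top0.npz"); crop(t0,205,190,245,230,16,"c10")
s17=load("s17.npz"); crop(s17,350,130,390,170,16,"c11")
E
```

```text
(no output)
```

View pics/c9.png

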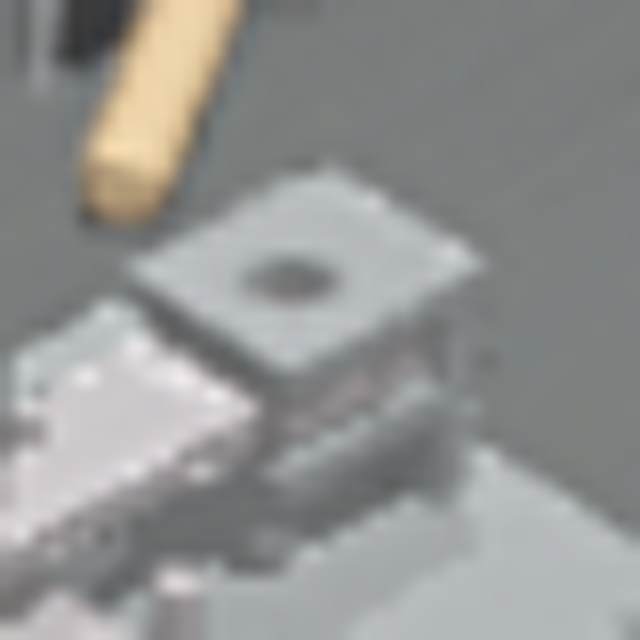

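View pics/c10.png

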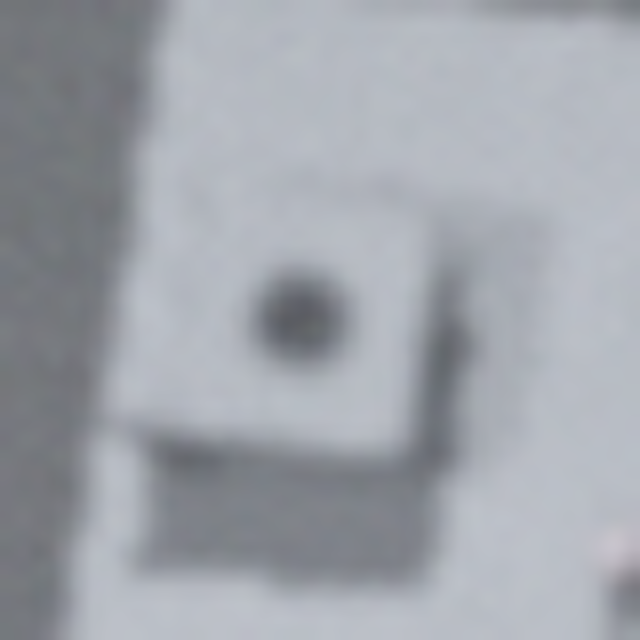

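View pics/c11.png

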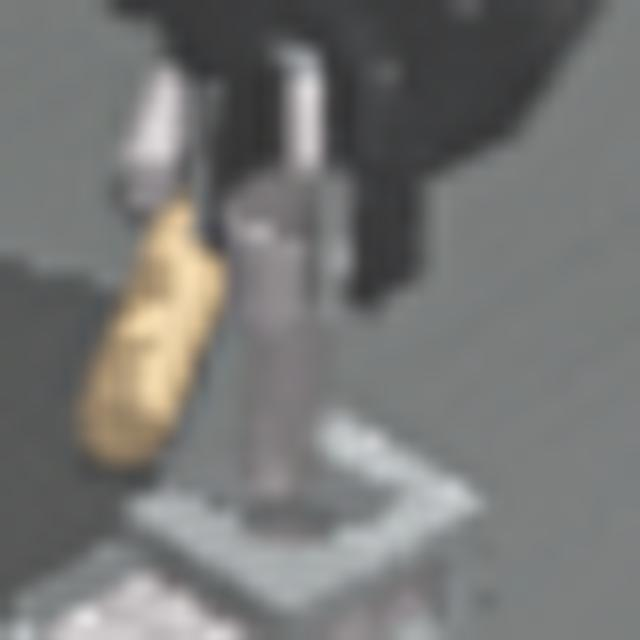

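```bash
python3 - <<'E'
from meas import *
s=load("s17.npz"); s0=load("s13.npz")
H=s.plane([(367.69,161.97)],.068)[0]; print("hole scene",H*1000)
to=lambda P:((s.proj(P)+.47-[350,130])*16).round(0)
for z in (.0765,.085,.100,.120,.1215,.145): print(z,"aligned axis at",to([H[0],H[1],z]))
# camera bias: TCP frame = scene + (dx,dy)
print("TCP axis raw", to([.4864,.3183,.0765]),to([.4864,.3183,.12]))
print("mm->px x",to([.4964,.3183,.0765]), "y",to([.4864,.3283,.0765]))
E
```

```text
hole scene [488.1391563 318.0474207  68.       ]
0.0765 aligned axis at [[293. 484.]]
0.085 aligned axis at [[295. 449.]]
0.1 aligned axis at [[299. 385.]]
0.12 aligned axis at [[304. 300.]]
0.1215 aligned axis at [[304. 294.]]
0.145 aligned axis at [[310. 191.]]
TCP axis raw [[287. 480.]] [[297. 296.]]
mm->px x [[326. 500.]] y [[319. 458.]]
```

```bash
python3 - <<'E'
from meas import *
s=load("s17.npz")
g=cv2.cvtColor(s.img,cv2.COLOR_RGB2GRAY).astype(int)
for v in range(144,166): print(v,g[v,360:376], s.img[v,367])
E
```

```text
144 [195 189 120  72 121 155 166 125 111  98 126 119  65  59  60  66] [128 124 125]
145 [206 208 156  86 105 131 145 144 141 110 135 139  69  57  60  65] [147 142 144]
146 [183 218 206 155 109 122 135 142 135 107 140 143  71  58  59  66] [145 140 142]
147 [175 217 212 180 115 118 133 140 132 104 128 111  61  57  63  81] [143 139 141]
148 [179 214 203 168 114 122 134 141 132 109 129 101  63  70 100 120] [144 140 142]
149 [213 213 192 137 114 125 135 141 136 121 134 121 100 100 123 127] [144 140 141]
150 [216 206 177 119 116 117 128 133 125 120 122 125 122 120 126 126] [135 132 133]
151 [212 194 143 114 121 117 118 124 125 120 118 124 125 125 126 125] [126 123 124]
152 [211 182 111 118 123 117 116 123 123 119 119 126 126 124 124 124] [126 122 124]
153 [202 167 104 122 122 117 119 123 124 120 119 124 125 124 124 124] [126 122 124]
154 [193 135 111 122 121 116 119 124 124 119 119 123 121 123 125 125] [127 122 124]
155 [178 120 118 124 123 116 121 123 123 122 134 137 124 122 124 125] [125 122 123]
156 [137 113 122 125 123 118 126 124 122 130 161 178 152 133 122 122] [127 123 125]
157 [103 112 124 123 120 116 127 124 122 135 176 198 195 193 144 124] [127 123 125]
158 [110 122 124 125 123 119 131 128 121 121 152 185 191 193 182 164] [131 127 129]
159 [113 124 127 129 126 119 136 140 123 117 127 140 157 186 191 188] [143 138 140]
160 [137 131 130 126 128 128 139 142 123 122 126 126 128 138 148 172] [145 140 141]
161 [172 169 157 122 127 117 111 112 107 113 118 124 124 125 149 179] [113 112 112]
162 [172 173 171 166 157 114 107 110 108 104 106 125 132 149 182 188] [110 109 111]
163 [142 169 172 172 166 147 134 132 127 123 131 171 182 184 187 182] [134 131 132]
164 [104 126 159 170 171 171 169 166 161 167 167 173 178 182 164 156] [164 167 168]
165 [102 101 117 138 159 171 173 171 170 171 172 170 167 156 133 127] [167 172 173]
```

```bash
python3 - <<'E'
from meas import *
s=load("s17.npz"); a=s.img.astype(int)
for v in range(146,164): print(v,(a[v,360:376,0]-a[v,360:376,2]))
z=s.z; C=s.cloud()*1000
for v in (152,156,159,160,161,162): print(v,[tuple(C[v,u].round(0).astype(int)) for u in range(363,373)])
E
```

```text
146 [64 68 67 53  5  1  3  3  2 -2 -3 -3 -1  0 -2 -2]
147 [62 67 68 62  9  0  3  2  2  0 -2 -3  0 -2 -2 -1]
148 [61 66 68 58  7  0  2  2  2 -1 -2 -1 -1 -1 -2 -2]
149 [67 67 68 41  0  1  2  3  1 -1 -2 -2 -2 -2 -2 -1]
150 [67 67 62 16 -4 -1  1  2  3  2 -1 -2 -1 -2 -2 -2]
151 [67 67 46 -1 -5 -1  2  2  2  2  0 -2 -2 -3 -3 -4]
152 [67 65 22 -7 -4  0  2  2  2  2  0 -2 -3 -3 -3 -3]
153 [67 59  6 -5 -3  1  3  2  2  2 -1 -3 -3 -1 -1 -2]
154 [67 41 -3 -4 -2  1  2  3  3  2 -1 -2 -2 -2 -2 -3]
155 [62 15 -7 -3 -1  1  3  2  2  1 -3 -2 -2 -3 -3 -2]
156 [42 -1 -5 -3 -2  1  2  2  1  0 -5 -6 -5 -3 -3 -3]
157 [17 -4 -3 -2 -2  0  2  2  3  0 -4 -5 -4 -4 -4 -3]
158 [-2 -4 -2 -2 -3  1  1  2  3  0 -5 -7 -6 -5 -6 -5]
159 [-3 -2 -3 -4 -3  1  3  3  3  1 -4 -5 -6 -7 -8 -7]
160 [-5 -5 -5 -5 -4 -1  3  4  2 -2 -5 -5 -5 -5 -6 -6]
161 [-6 -6 -5 -4 -4 -4 -1  1 -1 -4 -5 -5 -4 -4 -5 -6]
162 [-6 -5 -5 -6 -6 -4 -2 -1 -1 -2 -4 -4 -4 -5 -6 -6]
163 [-5 -6 -6 -6 -5 -4  0  2  3  1 -4 -6 -7 -6 -7 -5]
152 [(np.int64(381), np.int64(428), np.int64(2)), (np.int64(380), np.int64(435), np.int64(-3)), (np.int64(388), np.int64(431), n
[... 1964 characters left out ...]
60)), (np.int64(481), np.int64(329), np.int64(62)), (np.int64(487), np.int64(326), np.int64(67)), (np.int64(488), np.int64(330), np.int64(66)), (np.int64(494), np.int64(327), np.int64(70)), (np.int64(494), np.int64(332), np.int64(67))]
162 [(np.int64(477), np.int64(308), np.int64(68)), (np.int64(479), np.int64(311), np.int64(67)), (np.int64(475), np.int64(322), np.int64(59)), (np.int64(479), np.int64(321), np.int64(62)), (np.int64(479), np.int64(326), np.int64(59)), (np.int64(478), np.int64(333), np.int64(55)), (np.int64(486), np.int64(328), np.int64(61)), (np.int64(486), np.int64(333), np.int64(59)), (np.int64(494), np.int64(328), np.int64(66)), (np.int64(498), np.int64(328), np.int64(67))]
```

>>> step_arm:
  moves:
    - [0, 0, 0, 0.07, 0.3, 0.25, 1]
    - [0, 0, 0, 0.07, 0.5, 0.25, 1]
    - [0, 0, 0, 0.07, 0.5, 0.25, 1]
    - [0, 0, 0, 0.07, 0.5, 0.25, 1]

```text
t: 25.68
tcp_pos: [0.4879, 0.3211, 0.1402]
tool_rot: [0.706, -0.034, 0.034, -0.706]
force: [-1.1, -0.1, -1.4]
finger_gap: 0.302
```

```bash
python3 go.py 487.3 320.7 134 -5.67;python3 - <<'E'
from h import *
c=snap("scene","s18");crop(c,350,130,390,170,16,"c11")
a=c.img.astype(int)
for v in range(150,163): print(v,(a[v,360:376,0]-a[v,360:376,2]),a[v,360:376,1])
E
```

```text
now mm [487.9 321.1 140.2] jaw yaw -5.6 q6 0.49 gap 25.7 F [-1.1 -0.1 -1.4] t 25.68
turn [0.    0.002 0.001] deg 0.1 shift cm [-0.06  0.62 -0.05]
150 [67 67 62 15 -5  0  2  3  3  2  0 -2 -1 -2 -2 -2] [214 205 174 119 119 117 125 135 141 137 122 132 121 110 121 125]
151 [63 66 46 -1 -5 -1  0  2  1  3  1 -1 -2 -2 -4 -4] [178 189 140 114 124 122 116 123 131 125 116 117 126 124 129 127]
152 [66 64 22 -7 -3 -2 -2  2  3  2  2  1 -2 -3 -2 -4] [202 180 110 120 128 124 116 117 123 122 117 117 126 126 126 124]
153 [66 60  6 -6 -2 -2  0  2  2  1  0 -1 -3 -2 -1 -2] [200 165 105 123 125 122 113 117 123 122 120 120 125 125 125 124]
154 [66 42 -3 -4 -2 -2  1  3  2  2  2  0 -2 -2 -3 -2] [189 135 111 122 125 122 114 117 121 122 118 118 123 125 125 126]
155 [62 15 -6 -3 -2 -2  1  3  3  2  1  0 -2 -2 -3 -2] [174 121 120 125 126 124 115 118 124 121 117 120 123 123 125 126]
156 [42  0 -5 -2 -2 -2  0  2  2  2 -1 -4 -4 -2 -2 -3] [135 115 124 127 127 124 116 118 123 121 136 164 154 134 124 123]
157 [16 -4 -3 -2 -1 -1  0  2  2  3 -2 -6 -5 -4 -4 -3] [103 113 124 124 125 125 114 119 122 121 142 184 198 196 145 125]
158 [-2 -3 -3 -2 -3 -3  2  2  2  3 -1 -6 -6 -6 -7 -5] [109 123 125 125 129 126 116 127 123 121 135 174 193 193 183 166]
159 [-3 -3 -3 -5 -5 -4  1  2  2  3  2 -5 -5 -5 -6 -7] [ 96 126 126 127 130 127 119 128 124 119 118 133 142 144 161 188]
160 [-5 -6 -4 -4 -4 -4  0  2  3  2  1 -4 -5 -4 -5 -5] [141 158 119 117 127 127 122 136 139 121 117 123 127 126 132 158]
161 [-6 -5 -6 -6 -4 -3 -1  2  1  2 -1 -5 -5 -4 -4 -5] [173 173 168 157 120 117 120 138 143 122 116 124 128 128 130 134]
162 [-5 -5 -5 -7 -6 -3 -2  0  1  0 -2 -4 -5 -5 -6 -5] [172 174 173 171 156 111 108 114 113 103 105 120 129 152 183 185]
```

View pics/c11.png

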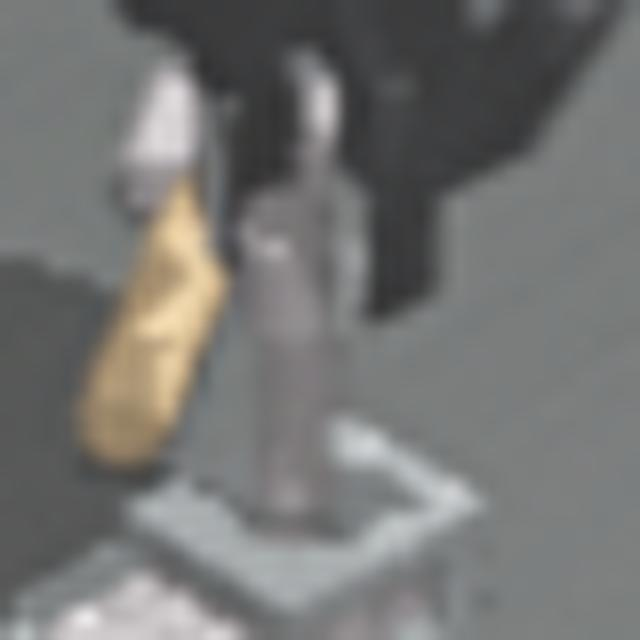

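>>> step_arm:
  moves:
    - [0, 0, 0, -0.03, 0.3, 0, 1]
    - [0, 0, 0, -0.03, 0.6, 0, 1]
    - [0, 0, 0, -0.03, 0.9, 0, 1]
    - [0, 0, 0, -0.03, 1.1, 0, 1]
    - [0, 0, 0, -0.03, 1.1, 0, 1]

```text
t: 26.35
tcp_pos: [0.4875, 0.3211, 0.1289]
tool_rot: [0.706, -0.034, 0.034, -0.706]
force: [0.5, -0.2, -0.5]
finger_gap: 0.296
```

```bash
python3 go.py 487.3 320.7 90 -5.67;python3 ang.py|tail -1; python3 - <<'E'
from h import *
c=snap("scene","s19");crop(c,350,130,390,170,16,"c11")
E
```

```text
now mm [487.5 321.1 128.9] jaw yaw -5.6 q6 0.49 gap 25.1 F [ 0.5 -0.2 -0.5] t 26.35
turn [0.    0.002 0.   ] deg 0.1 shift cm [-0.02  3.89 -0.04]
[487.49692067 321.06648256 128.903986  ] 185.1925286595651 84.2677735316005 [ 0.47580552 -0.16804554 -0.54392805] [0.05048465 0.00799268 0.01333466] 25.14050368617891
```

View pics/c11.png

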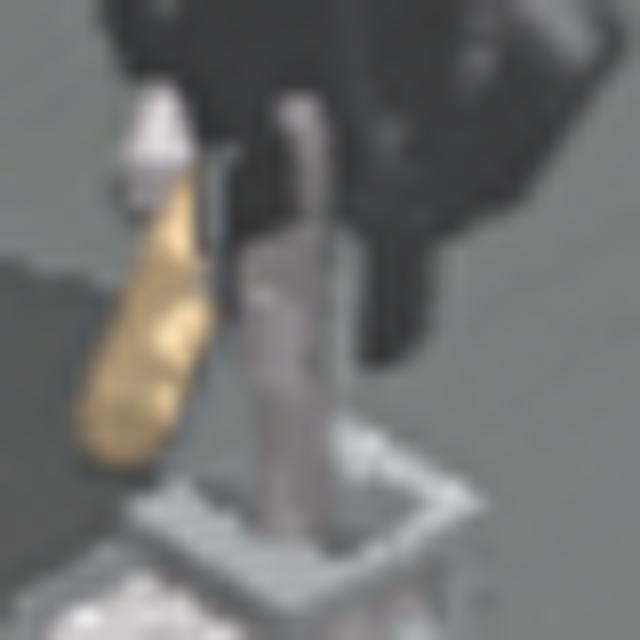

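>>> step_arm:
  moves:
    - [0, 0, 0, 0, 0.4, 0, 1]
    - [0, 0, 0, 0, 0.8, 0, 1]
    - [0, 0, 0, 0, 1.2, 0, 1]
    - [0, 0, 0, 0, 1.5, 0, 1]
    - [0, 0, 0, 0, 1.5, 0, 1]

```text
t: 27.02
tcp_pos: [0.4875, 0.321, 0.1137]
tool_rot: [0.706, -0.034, 0.034, -0.706]
force: [-0.6, -0.1, -1.8]
finger_gap: 0.299
```

```bash
python3 go.py 487.3 320.7 90 -5.67
```

```text
now mm [487.5 321.  113.7] jaw yaw -5.6 q6 0.49 gap 25.4 F [-0.6 -0.1 -1.8] t 27.02
turn [ 0.     0.002 -0.   ] deg 0.1 shift cm [-0.01  2.37 -0.03]
```

>>> step_arm:
  moves:
    - [0, 0, 0, 0, 0.4, 0, 1]
    - [0, 0, 0, 0, 0.8, 0, 1]
    - [0, 0, 0, 0, 1.2, 0, 1]
    - [0, 0, 0, 0, 1.6, 0, 1]
    - [0, 0, 0, 0, 1.9, 0, 1]
    - [0, 0, 0, 0, 2.1, 0, 1]
    - [0, 0, 0, 0, 2.1, 0, 1]

```text
t: 27.9
tcp_pos: [0.4874, 0.321, 0.0926]
tool_rot: [0.706, -0.034, 0.034, -0.706]
force: [0.7, -0.5, -0.8]
finger_gap: 0.299
```

```bash
python3 go.py 487.3 320.7 90 -5.67
```

```text
now mm [487.4 321.   92.6] jaw yaw -5.6 q6 0.49 gap 25.4 F [ 0.7 -0.5 -0.8] t 27.9
turn [ 0.001  0.002 -0.   ] deg 0.1 shift cm [-0.01  0.26 -0.03]
```

>>> step_arm:
  moves:
    - [0, 0, 0, 0, 0.15, 0, 1]
    - [0, 0, 0, 0, 0.3, 0, 1]
    - [0, 0, 0, 0, 0.45, 0, 1]
    - [0, 0, 0, 0, 0.45, 0, 1]

```text
t: 28.4
tcp_pos: [0.4876, 0.3211, 0.0918]
tool_rot: [0.706, -0.034, 0.035, -0.706]
force: [-4.6, -2.9, 21.5]
finger_gap: 0.297
```

```bash
python3 go.py 487.3 320.7 90 -5.67; python3 - <<'E'
from h import *
c=snap("scene","s20");crop(c,350,120,390,170,14,"c11")
E
```

```text
now mm [487.6 321.1  91.8] jaw yaw -5.5 q6 0.49 gap 25.2 F [-4.6 -2.9 21.5] t 28.4
turn [-0.     0.002  0.001] deg 0.1 shift cm [-0.03  0.18 -0.05]
```

View pics/c11.png

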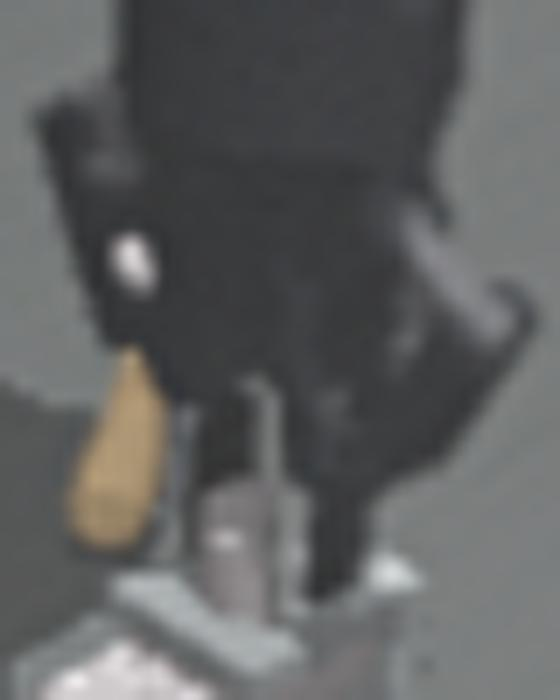

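>>> step_arm:
  moves:
    - [0, 0, 0, 0, 0, 0, 1]
    - [0, 0, 0, 0, 0, 0, -0.1]
    - [0, 0, 0, 0, 0, 0, -0.1]
    - [0, 0, 0, 0, 0, 0, -0.1]
    - [0, 0, 0, 0, -2, 0, -0.1]
    - [0, 0, 0, 0, -6, 0, -0.1]
    - [0, 0, 0, 0, -9, 0, -0.1]
    - [0, 0, 0, 0, -9, 0, -0.1]

```text
t: 29.45
tcp_pos: [0.4891, 0.3219, 0.184]
tool_rot: [-0.705, 0.032, -0.036, 0.707]
force: [-0.6, -0.7, 0.1]
finger_gap: 0.55
```

```bash
python3 go.py 487.3 320.7 114 -5.67; python3 - <<'E'
from h import *
c=snap("scene","s21");crop(c,350,120,390,170,14,"c11")
E
```

```text
now mm [489.1 321.9 184. ] jaw yaw -5.5 q6 0.49 gap 46.8 F [-0.6 -0.7  0.1] t 29.45
turn [-0.003  0.002  0.006] deg 0.4 shift cm [-0.21  7.   -0.15]
```

View pics/c11.png

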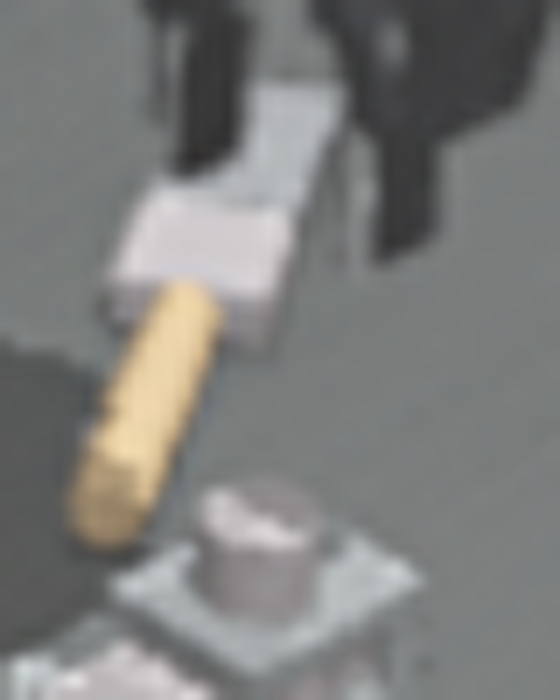

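>>> step_arm:
  moves:
    - [0, 0, 0, -0.21, 2, -0.15, 1]
    - [0, 0, 0, -0.21, 4, -0.15, 1]
    - [0, 0, 0, -0.21, 5.5, -0.15, 1]
    - [0, 0, 0, -0.21, 6.5, -0.15, 1]
    - [0, 0, 0, -0.21, 6.9, -0.15, 1]
    - [0, 0, 0, -0.21, 7.2, -0.15, 1]
    - [0, 0, 0, -0.21, 7.5, -0.15, 1]
    - [0, 0, 0, -0.21, 7.7, -0.15, 1]
    - [0, 0, 0, -0.21, 7.7, -0.15, 1]

```text
t: 30.62
tcp_pos: [0.4863, 0.3203, 0.109]
tool_rot: [-0.706, 0.032, -0.036, 0.707]
force: [-4.2, -1.7, 18.9]
finger_gap: -0.001
```

```bash
python3 go.py 487.3 320.7 109 -5.67
```

```text
now mm [486.3 320.3 109. ] jaw yaw -5.5 q6 0.49 gap -0.1 F [-4.2 -1.7 18.9] t 30.62
turn [-0.002  0.003  0.005] deg 0.3 shift cm [ 0.09 -0.    0.05]
```

>>> step_arm:
  moves:
    - [0, 0, 0, 0, -4, 0, 0.1]
    - [0, 0, 0, 0, -8, 0, 0.1]
    - [0, 0, 0, 0, -8, 0, 0.1]

```text
t: 31.0
tcp_pos: [0.4883, 0.3213, 0.1931]
tool_rot: [-0.704, 0.029, -0.039, 0.708]
force: [0.3, 0.1, -0.3]
finger_gap: 0.452
```

```bash
python3 go.py 687.1 -106.5 150 -5.67; python3 - <<'E'
from meas import *
t=load("t13.npz")
f=lambda L,z:(t.plane((np.array(L)/4+[300,90]-.4),z)*1000).round(0)[:,:2]
print("chest top",f([(447,72),(712,50),(752,312),(482,337)],.095).tolist())
print("front wall inner top",f([(510,522),(748,500)],.082).tolist())
print("side walls inner top L",f([(497,345),(512,520)],.073).tolist(), "R",f([(722,325),(748,495)],.073).tolist())
print("handle",f([(565,588),(712,575)],.057).tolist())
crop(t,400,90,500,250,5,"c12")
E
```

```text
now mm [488.3 321.3 193.1] jaw yaw -5.5 q6 0.49 gap 38.4 F [ 0.3  0.1 -0.3] t 31.0
turn [-0.006  0.003  0.013] deg 0.9 shift cm [ 23.83   4.38 -40.7 ]
chest top [[807.0, -235.0], [828.0, -435.0], [625.0, -458.0], [602.0, -258.0]]
front wall inner top [[466.0, -280.0], [486.0, -454.0]]
side walls inner top L [[601.0, -274.0], [469.0, -283.0]] R [[620.0, -442.0], [491.0, -457.0]]
handle [[422.0, -325.0], [434.0, -433.0]]
```

View pics/c12.png

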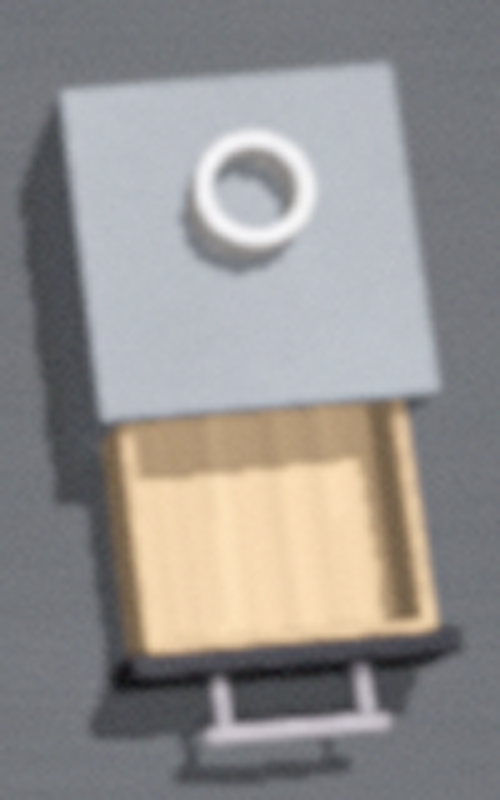

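>>> step_arm:
  moves:
    - [0, 0, 0.013, 23.83, 3, -40.7, 0.1]
    - [0, 0, 0.013, 23.83, 3, -40.7, 0.1]
    - [0, 0, 0.013, 23.83, 3, -40.7, 0.1]
    - [0, 0, 0.013, 23.83, 3, -40.7, 0.1]
    - [0, 0, 0.013, 23.83, 3, -40.7, 0.1]
    - [0, 0, 0.013, 23.83, 3, -40.7, 0.1]
    - [0, 0, 0.013, 23.83, 3, -40.7, 0.1]
    - [0, 0, 0.013, 23.83, 3, -40.7, 0.1]
    - [0, 0, 0.013, 23.83, 3, -40.7, 0.1]
    - [0, 0, 0.013, 23.83, 3, -40.7, 0.1]
    - [0, 0, 0.013, 23.83, 3, -40.7, 0.1]

```text
t: 32.38
tcp_pos: [0.6861, -0.1048, 0.1635]
tool_rot: [-0.704, 0.034, -0.033, 0.709]
force: [-1.0, 0.7, 0.2]
finger_gap: 0.448
```

```bash
python3 go.py 687.1 -106.5 76 -5.67; python3 - <<'E'
from h import *
c=snap("scene","s22");crop(c,270,170,360,290,5,"c7")
E
```

```text
now mm [ 686.1 -104.8  163.5] jaw yaw -5.4 q6 -0.22 gap 38.1 F [-1.   0.7  0.2] t 32.38
turn [-0.007  0.005 -0.001] deg 0.5 shift cm [ 0.12  8.75 -0.22]
```

View pics/c7.png

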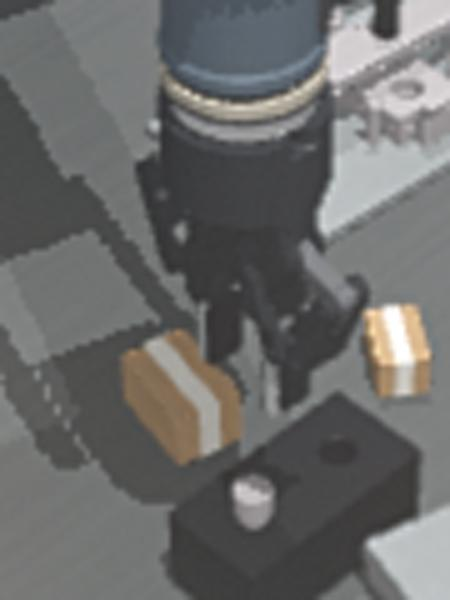

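>>> step_arm:
  moves:
    - [0, 0, 0, 0.1, 3, -0.17, 0.1]
    - [0, 0, 0, 0.1, 6, -0.17, 0.1]
    - [0, 0, 0, 0.1, 7.5, -0.17, 0.1]
    - [0, 0, 0, 0.1, 8.5, -0.17, 0.1]
    - [0, 0, 0, 0.1, 8.65, -0.17, 0.1]
    - [0, 0, 0, 0.1, 8.65, -0.17, 1]
    - [0, 0, 0, 0.1, 8.65, -0.17, 1]
    - [0, 0, 0, 0.1, 8.65, -0.17, 1]
    - [0, 0, 0, 0.1, 8.65, -0.17, 1]
    - [0, 0, 0, 0.1, 6.5, -0.17, 1]
    - [0, 0, 0, 0.1, 3, -0.17, 1]
    - [0, 0, 0, 0.1, 0, -0.17, 1]
  grip_force: 50

```text
t: 33.92
tcp_pos: [0.6872, -0.1067, 0.1657]
tool_rot: [-0.704, 0.033, -0.033, 0.709]
force: [0.5, 0.2, -1.3]
finger_gap: 0.202
```

```bash
python3 go.py 530 -413 165 6.4; python3 - <<'E'
from h import *
c=snap("scene","s23");crop(c,270,170,360,290,5,"c7")
E
```

```text
now mm [ 687.2 -106.7  165.7] jaw yaw -5.4 q6 -0.23 gap 17.2 F [ 0.5  0.2 -1.3] t 33.92
turn [-0.006 -0.206  0.001] deg 11.8 shift cm [-12.77  -0.13 -31.97]
```

View pics/c7.png

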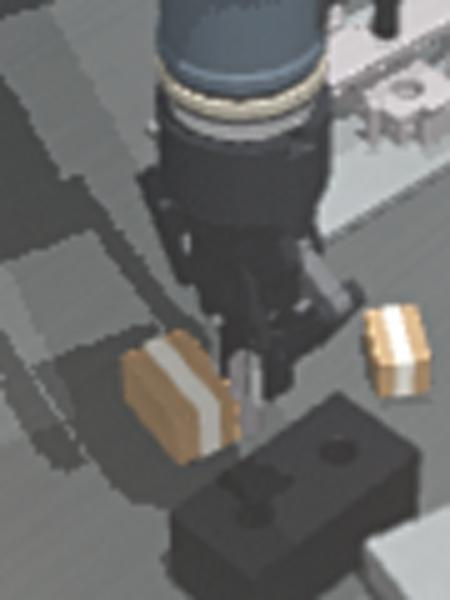

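>>> step_arm:
  moves:
    - [0, 0, 0, -6, -2, -4, 1]
    - [0, -0.1, 0, -12, -2, -9, 1]
    - [0, -0.206, 0, -12.8, -2, -32, 1]
    - [0, -0.206, 0, -12.8, -2, -32, 1]
    - [0, -0.206, 0, -12.8, -2, -32, 1]
    - [0, -0.206, 0, -12.8, -2, -32, 1]
    - [0, -0.206, 0, -12.8, -2, -32, 1]
    - [0, -0.206, 0, -12.8, -2, -32, 1]
    - [0, -0.206, 0, -12.8, -2, -32, 1]

```text
t: 35.1
tcp_pos: [0.5323, -0.4121, 0.1881]
tool_rot: [-0.704, -0.043, 0.037, 0.708]
force: [0.2, -0.4, -0.9]
finger_gap: 0.205
```

```bash
python3 go.py 530 -413 78 6.4; python3 - <<'E'
from h import *
c=snap("scene","s24");crop(c,130,160,330,360,4,"c7")
c=snap("top","t24");crop(c,380,90,520,260,4,"c8")
E
```

```text
now mm [ 532.3 -412.1  188.1] jaw yaw 6.5 q6 -0.95 gap 17.4 F [ 0.2 -0.4 -0.9] t 35.1
turn [-0.004  0.002  0.008] deg 0.5 shift cm [-0.33 11.01 -0.11]
```

View pics/c7.png

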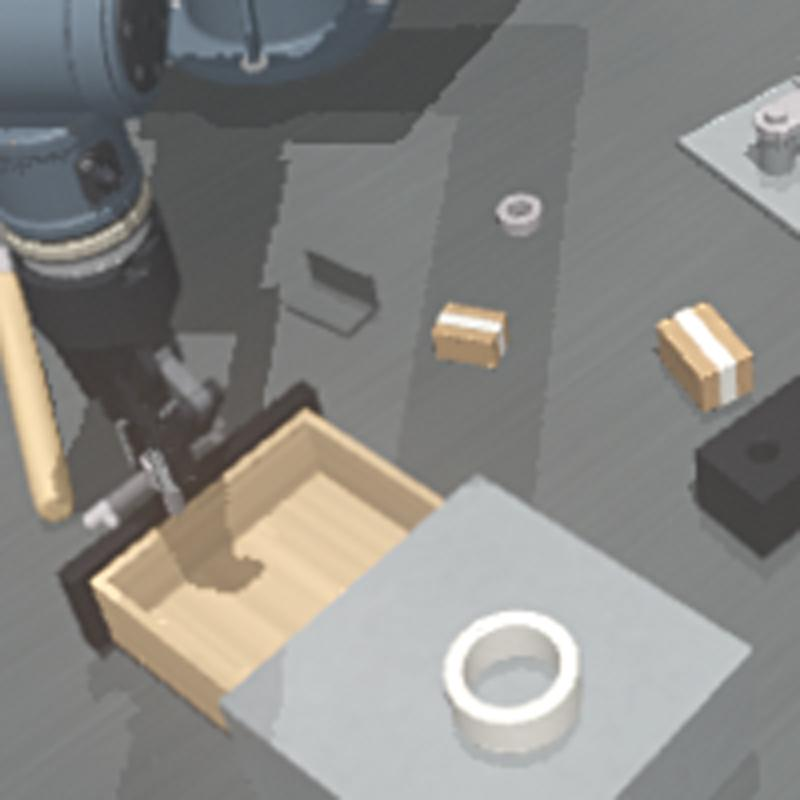

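View pics/c8.png

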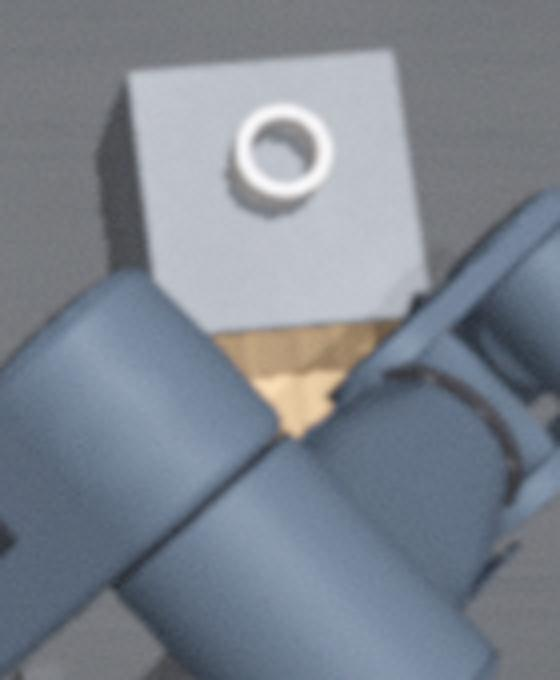

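>>> step_arm:
  moves:
    - [0, 0, 0, -0.3, 4, 0, 1]
    - [0, 0, 0, -0.3, 7, 0, 1]
    - [0, 0, 0, -0.3, 9, 0, 1]
    - [0, 0, 0, -0.3, 10.5, 0, 1]
    - [0, 0, 0, -0.3, 10.9, 0, 1]
    - [0, 0, 0, -0.3, 10.9, 0, 1]

```text
t: 35.95
tcp_pos: [0.5308, -0.4124, 0.0797]
tool_rot: [-0.705, -0.043, 0.037, 0.707]
force: [0.3, -0.8, -0.4]
finger_gap: 0.209
```

```bash
python3 go.py 530 -413 78 6.4; python3 - <<'E'
from h import *
c=snap("scene","s25");crop(c,130,160,330,360,4,"c7")
E
```

```text
now mm [ 530.8 -412.4   79.7] jaw yaw 6.5 q6 -0.95 gap 17.8 F [ 0.3 -0.8 -0.4] t 35.95
turn [-0.003  0.003  0.009] deg 0.6 shift cm [-0.09  0.17 -0.05]
```

View pics/c7.png

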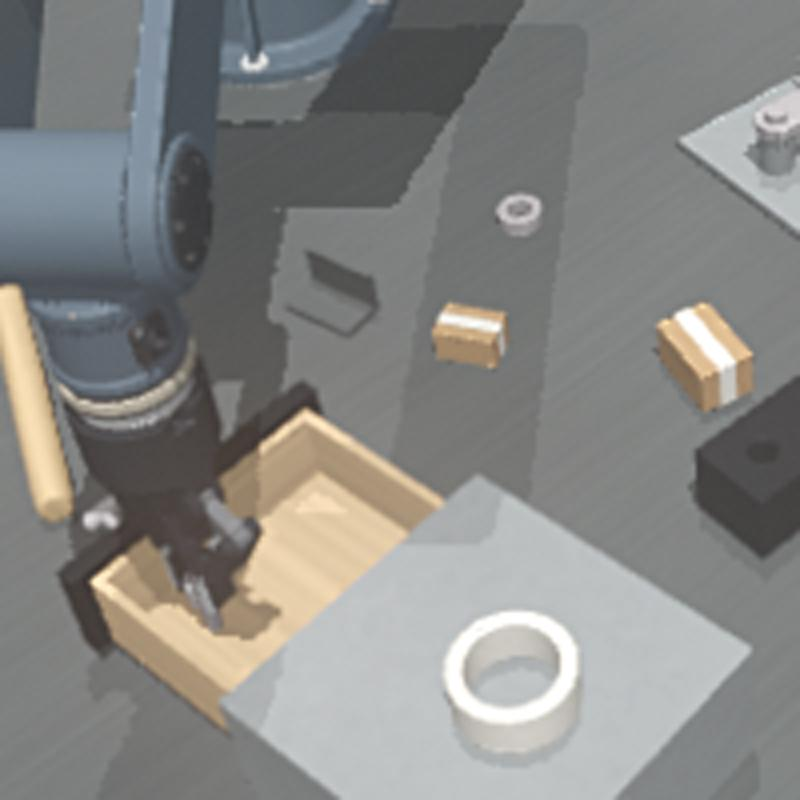

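>>> step_arm:
  moves:
    - [0, 0, 0, 0, 0.4, 0, 1]
    - [0, 0, 0, 0, 0.4, 0, 0.4]
    - [0, 0, 0, 0, 0.4, 0, 0.3]
    - [0, 0, 0, 0, 0.2, 0, 0.3]
    - [0, 0, 0, 0, -3, 0, 0.3]
    - [0, 0, 0, 0, -7, 0, 0.3]
    - [0, 0, 0, 0, -11, 0, 0]
    - [0, 0, 0, -3, -11, 6, 0]
    - [0, 0, 0, -3, -11, 12, -0.4]
    - [0, 0, 0, -3, -11, 18, -0.4]
    - [0, 0, 0, 0, -11, 22, -0.4]

```text
t: 37.38
tcp_pos: [0.5022, -0.1914, 0.1907]
tool_rot: [-0.704, -0.042, 0.038, 0.708]
force: [0.7, -1.8, -0.0]
finger_gap: 0.699
```

```bash
python3 go.py 530 -413 78 6.4; python3 - <<'E'
from meas import *
c=snap("scene","s26");crop(c,130,160,330,360,4,"c7")
t=snap("top","t26");crop(t,300,100,500,260,4,"c8")
hsv=cv2.cvtColor(t.img,cv2.COLOR_RGB2HSV); g=cv2.cvtColor(t.img,cv2.COLOR_RGB2GRAY)
m=((hsv[...,1]>45)&(hsv[...,2]>120))|(g>170)
show("carton",sub(t,m*255,(322,172,358,214),128,.035,minA=20))
E
```

```text
now mm [ 502.2 -191.4  190.7] jaw yaw 6.5 q6 -0.69 gap 59.4 F [ 0.7 -1.8 -0. ] t 37.38
turn [-0.004  0.002  0.007] deg 0.5 shift cm [  0.18  11.17 -22.38]
carton {'rect': array([528.1, -19.6,  99.7,  80.2, -88.8]), 'cen': array([516.4,  -8.4]), 'area': 4935, 'uv': array([334.4, 204. ])}
carton {'rect': array([576.6, -47.7,  69.7,  47.1, -14.7]), 'cen': array([576.7, -47.7]), 'area': 2835, 'uv': array([347.4, 185.5])}
```

View pics/c7.png

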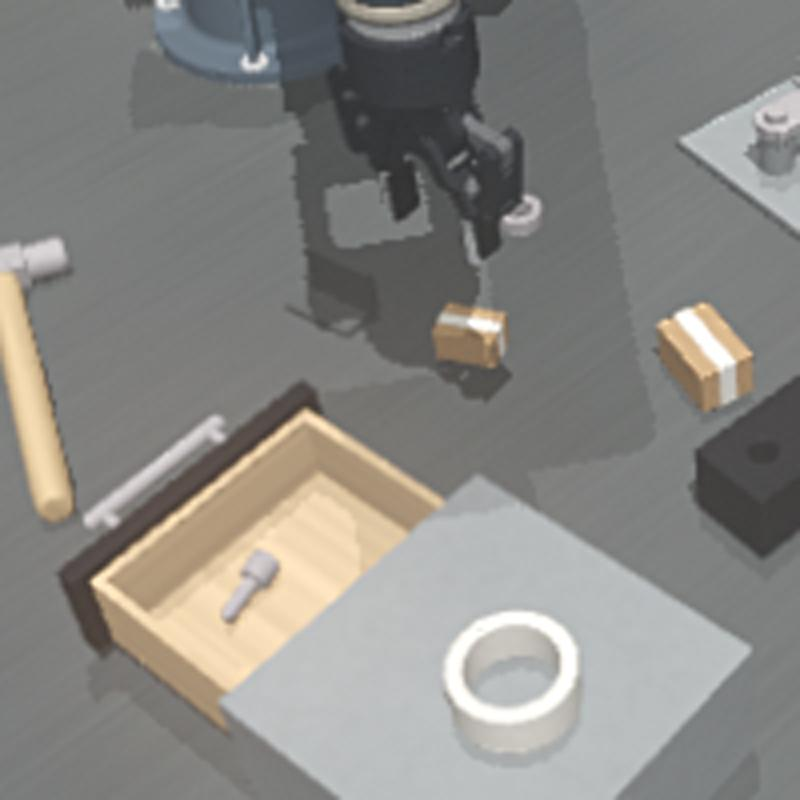

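View pics/c8.png

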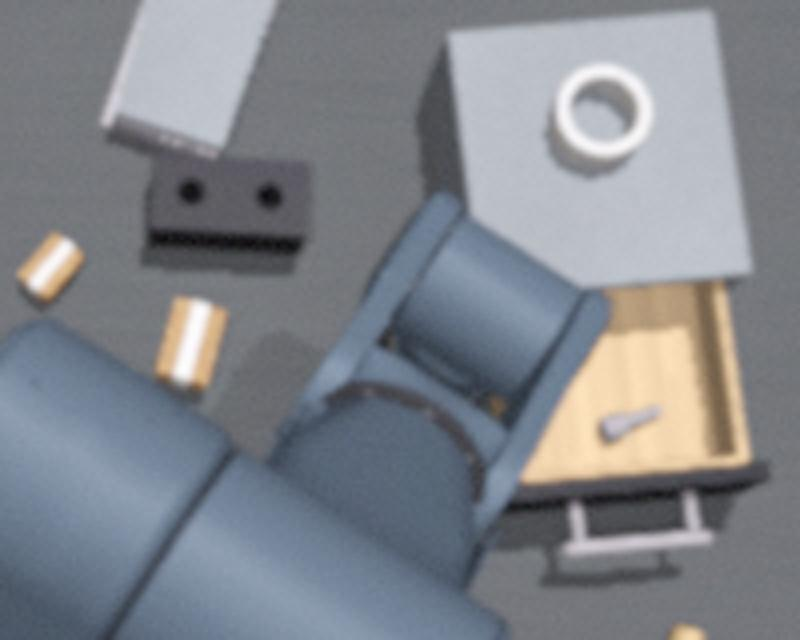

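```bash
python3 - <<'E'
from meas import *
t=load("t26.npz"); s=load("s26.npz")
print(t.plane([(450.5,207.5),(464.5,202)],.03)*1000)
print(s.plane([(130+265/4,160+560/4)],.03)*1000)
# drawer inner corners at floor / top walls
gs=cv2.cvtColor(s.img,cv2.COLOR_RGB2HSV)
m=((gs[...,1]>50)&(gs[...,2]>110))|((gs[...,2]>190))
show("carton scene",sub(s,m*255,(290,232,322,266),128,.035,minA=20))
E
python3 go.py 576.7 -48.5 120 75.3
```

```text
[[ 514.4495913  -361.9543466    30.        ]
 [ 532.37269518 -404.90106639   30.        ]]
[[ 514.89781436 -365.04680099   30.        ]]
carton scene {'rect': array([589.5, -61. ,  91.3,  56.5, -14.7]), 'cen': array([588.8, -60.9]), 'area': 4184, 'uv': array([306.6, 250. ])}
now mm [ 505.9 -190.2  191.2] jaw yaw 6.8 q6 -0.7 gap 59.3 F [0.  0.2 0.1] t 37.48
turn [ 0.004 -1.195  0.011] deg 68.5 shift cm [ 8.64  7.25 13.21]
```

>>> step_arm:
  moves:
    - [0, -0.18, 0, 5, 3, 5, -0.4]
    - [0, -0.36, 0, 8.64, 5, 10, -0.4]
    - [0, -0.54, 0, 8.64, 6.5, 13.2, -0.4]
    - [0, -0.72, 0, 8.64, 6.5, 13.2, -0.4]
    - [0, -0.9, 0, 8.64, 6.5, 13.2, -0.4]
    - [0, -1.08, 0, 8.64, 6.5, 13.2, -0.4]
    - [0, -1.195, 0, 8.64, 6.5, 13.2, -0.4]
    - [0, -1.195, 0, 8.64, 6.5, 13.2, -0.4]
    - [0, -1.195, 0, 8.64, 6.5, 13.2, -0.4]

```text
t: 38.6
tcp_pos: [0.5767, -0.0491, 0.1276]
tool_rot: [0.561, 0.435, -0.428, -0.559]
force: [0.2, 0.7, -0.5]
finger_gap: 0.703
```

```bash
python3 go.py 576.7 -48.5 25 75.3; python3 - <<'E'
from h import *
c=snap("scene","s27");crop(c,260,150,380,290,5,"c7")
E
```

```text
now mm [576.7 -49.1 127.6] jaw yaw 75.2 q6 -1.6 gap 59.7 F [ 0.2  0.7 -0.5] t 38.6
turn [ 0.009 -0.002  0.006] deg 0.6 shift cm [-0.   10.26  0.11]
```

View pics/c7.png

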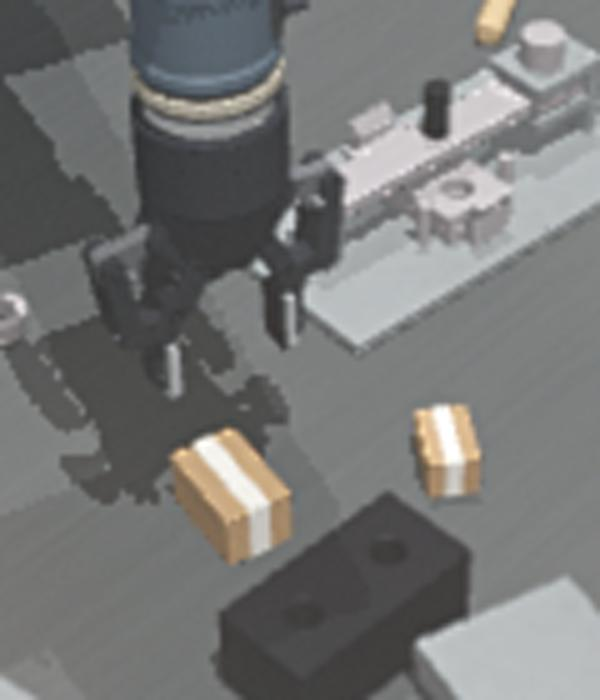

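```bash
python3 - <<'E'
from meas import *
s=load("s27.npz");t=load("t26.npz")
f=lambda c,P,o,k:((c.proj(P)+.4-o)*k).round(0)
print("tip mid",f(s,[.5767,-.0491,.112],[260,150],5))
for z in(.035,.0):
  print("carton ctr scene",f(s,[.5767,-.0512,z],[260,150],5))
  a=np.radians(-14.7);X=np.array([np.cos(a),np.sin(a),0]);Y=np.array([-np.sin(a),np.cos(a),0])
  print("corners",[f(s,np.array([.5767,-.0512,z])+sx*.03*X+sy*.02*Y,[260,150],5)[0].tolist() for sx,sy in((1,1),(1,-1),(-1,-1),(-1,1))])
print("tip/top",[t.proj([.5767,-.0477,.035])])
E
```

```text
tip mid [[226. 365.]]
carton ctr scene [[228. 472.]]
corners [[289.0, 491.0], [224.0, 521.0], [168.0, 453.0], [232.0, 425.0]]
carton ctr scene [[230. 517.]]
corners [[290.0, 536.0], [226.0, 566.0], [172.0, 497.0], [234.0, 470.0]]
tip/top [array([[347.39077151, 185.0195546 ]])]
```

>>> step_arm:
  moves:
    - [0, 0, 0, 0, 4, 0.1, -0.4]
    - [0, 0, 0, 0, 7.5, 0.1, -0.4]
    - [0, 0, 0, 0, 9.3, 0.1, -0.4]
    - [0, 0, 0, 0, 10.2, 0.1, -0.4]
    - [0, 0, 0, 0, 10.2, 0.1, -0.4]
    - [0, 0, 0, 0, 10.2, 0.1, 1]
    - [0, 0, 0, 0, 10.2, 0.1, 1]
    - [0, 0, 0, 0, 10.2, 0.1, 1]
    - [0, 0, 0, 0, 10.2, 0.1, 1]
    - [0, 0, 0, 0, 10.2, 0.1, 1]
    - [0, 0, 0, 0, 8, 0.1, 1]
    - [0, 0, 0, 0, 4, 0.1, 1]
  grip_force: 30

```text
t: 40.15
tcp_pos: [0.5745, -0.0482, 0.0866]
tool_rot: [-0.56, -0.434, 0.429, 0.56]
force: [0.3, -0.0, -1.2]
finger_gap: 0.459
```

```bash
python3 go.py 548 -319 165 6.4; python3 - <<'E'
from h import *
c=snap("scene","s28");crop(c,260,150,380,290,5,"c7")
E
```

```text
now mm [574.5 -48.2  86.6] jaw yaw 75.2 q6 -1.6 gap 39.0 F [ 0.3 -0.  -1.2] t 40.15
turn [-0.     1.201  0.008] deg 68.8 shift cm [-26.81  -8.    -4.39]
```

View pics/c7.png

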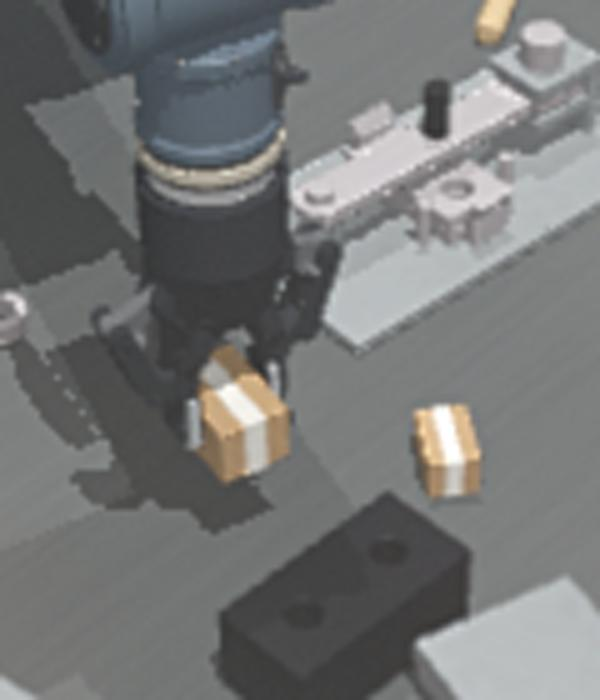

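>>> step_arm:
  moves:
    - [0, 0.1, 0, -2, -5, 0, 1]
    - [0, 0.27, 0, -6, -8, -1, 1]
    - [0, 0.44, 0, -11, -8.5, -2, 1]
    - [0, 0.61, 0, -16, -8.5, -3, 1]
    - [0, 0.78, 0, -21, -8.5, -3.6, 1]
    - [0, 0.95, 0, -25, -8.5, -4.2, 1]
    - [0, 1.12, 0, -26.8, -8.5, -4.4, 1]
    - [0, 1.2, 0, -26.8, -8.5, -4.4, 1]
    - [0, 1.2, 0, -26.8, -8.5, -4.4, 1]
    - [0, 1.2, 0, -26.8, -8.5, -4.4, 1]

```text
t: 41.45
tcp_pos: [0.5506, -0.319, 0.1759]
tool_rot: [-0.705, -0.046, 0.035, 0.707]
force: [0.9, 0.1, -1.0]
finger_gap: 0.463
```

```bash
python3 go.py 548 -319 49 6.4; python3 - <<'E'
from h import *
c=snap("scene","s29");crop(c,130,160,330,360,4,"c7")
E
```

```text
now mm [ 550.6 -319.   175.9] jaw yaw 6.6 q6 -0.83 gap 39.4 F [ 0.9  0.1 -1. ] t 41.45
turn [-0.001  0.003  0.015] deg 0.9 shift cm [-4.500e-01  1.269e+01  1.000e-02]
```

View pics/c7.png

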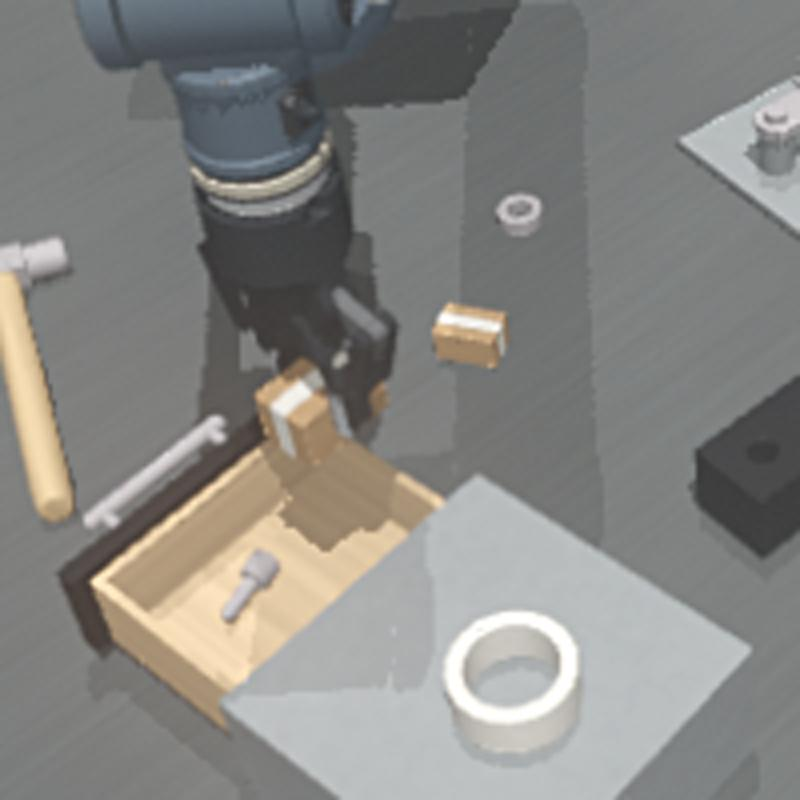

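>>> step_arm:
  moves:
    - [0, 0, 0.01, -1.1, 3, 0, 1]
    - [0, 0, 0.01, -1.1, 6, 0, 1]
    - [0, 0, 0.01, -1.1, 8, 0, 1]
    - [0, 0, 0.01, -1.1, 9.5, 0, 1]
    - [0, 0, 0.01, -1.1, 11, 0, 1]
    - [0, 0, 0.01, -1.1, 12, 0, 1]
    - [0, 0, 0.01, -1.1, 12.5, 0, 1]
    - [0, 0, 0.01, -1.1, 12.5, 0, 1]

```text
t: 42.5
tcp_pos: [0.5417, -0.3198, 0.0507]
tool_rot: [-0.705, -0.042, 0.039, 0.706]
force: [-0.4, 0.1, -1.1]
finger_gap: 0.462
```

```bash
python3 go.py 541 -319 49 6.4; python3 - <<'E'
from h import *
c=snap("scene","s30");crop(c,130,160,330,360,4,"c7")
E
```

```text
now mm [ 541.7 -319.8   50.7] jaw yaw 6.6 q6 -0.83 gap 39.3 F [-0.4  0.1 -1.1] t 42.5
turn [-0.001  0.003  0.005] deg 0.4 shift cm [-0.06  0.17  0.09]
```

View pics/c7.png

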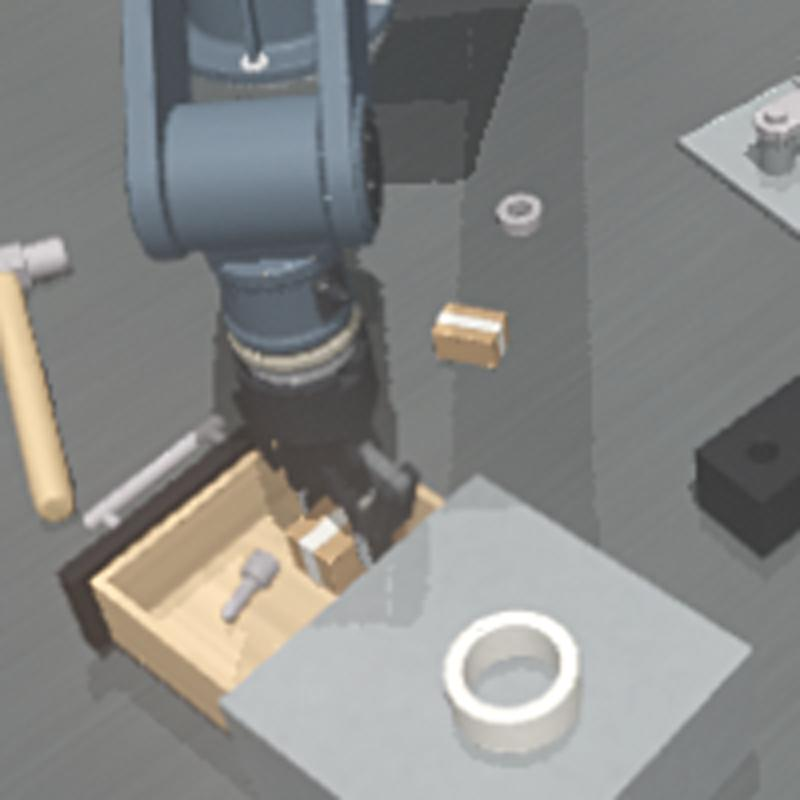

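>>> step_arm:
  moves:
    - [0, 0, 0, 0, 0.2, 0, 1]
    - [0, 0, 0, 0, 0.3, 0, 1]
    - [0, 0, 0, 0, 0.3, 0, -0.2]
    - [0, 0, 0, 0, 0.3, 0, -0.2]
    - [0, 0, 0, 0, 0.3, 0, -0.2]
    - [0, 0, 0, 0, -3, 0, -0.2]
    - [0, 0, 0, 0, -7, 0, -0.2]
    - [0, 0, 0, 0, -12, 0, -0.2]
    - [0, 0, 0, 0, -15, 0, -0.2]
    - [0, 0, 0, 0, -15, 0, -0.2]

```text
t: 43.8
tcp_pos: [0.5424, -0.3213, 0.2042]
tool_rot: [0.707, 0.044, -0.037, -0.705]
force: [-0.5, -0.5, 0.4]
finger_gap: 0.597
```

```bash
python3 go.py 390 -385 180 6.4; python3 - <<'E'
from h import *
c=snap("scene","s31");crop(c,130,160,330,360,4,"c7")
E
```

```text
now mm [ 542.4 -321.3  204.2] jaw yaw 6.6 q6 -0.83 gap 50.7 F [-0.5 -0.5  0.4] t 43.8
turn [0.004 0.003 0.01 ] deg 0.7 shift cm [-15.89   2.27  -4.57]
```

View pics/c7.png

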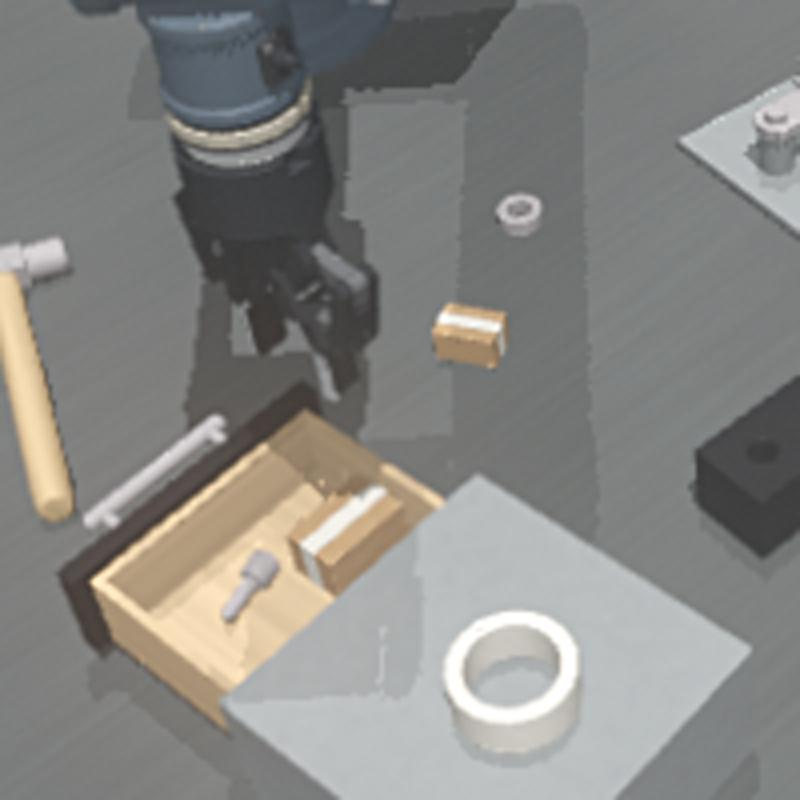

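```bash
python3 - <<'E'
from meas import *
t=load("t26.npz");print(t.plane([(471,258)],.02)*1000); s=load("s31.npz")
# handle ends in scene crop c7 (92,520),(215,427)
print(s.plane(np.array([(95,520),(218,425)])/4+[130,160]-.4,.06)*1000)
# in top t26 crop c8 offset (300,100)x4
print(t.plane(np.array([(565,548),(712,537)])/4+[300,100]-.4,.06)*1000)
E
python3 go.py 385 -384 150 6.4
```

```text
[[ 363.33762328 -422.45426642   20.        ]]
[[ 436.22880288 -430.04996001   60.        ]
 [ 426.1121801  -332.80238008   60.        ]]
[[ 421.17216587 -323.91184417   60.        ]
 [ 431.69017428 -432.38847826   60.        ]]
now mm [ 541.3 -320.4  202.1] jaw yaw 6.6 q6 -0.83 gap 51.2 F [-0.6  1.  -0.1] t 43.85
turn [0.001 0.003 0.008] deg 0.5 shift cm [-16.29   5.09  -4.52]
```

>>> step_arm:
  moves:
    - [0, 0, 0, -8, 1, -2, 1]
    - [0, 0, 0, -15.5, 1, -3.8, 1]
    - [0, 0, 0, -15.5, 1, -3.8, 1]
    - [0, 0, 0, -15.5, 4, -3.8, 1]
    - [0, 0, 0, -15.5, 5, -3.8, 1]
    - [0, 0, 0, -15.5, 5, -3.8, 1]

```text
t: 44.6
tcp_pos: [0.3917, -0.3749, 0.1494]
tool_rot: [-0.705, -0.043, 0.039, 0.707]
force: [-0.2, 0.4, 0.1]
finger_gap: 0.002
```

```bash
python3 go.py 393 -378 57 6.4
```

```text
now mm [ 391.7 -374.9  149.4] jaw yaw 6.6 q6 -1.09 gap 0.1 F [-0.2  0.4  0.1] t 44.6
turn [-0.002  0.003  0.006] deg 0.4 shift cm [ 0.04  9.24 -0.35]
```

>>> step_arm:
  moves:
    - [0, 0, 0, 0, 4, -0.35, 1]
    - [0, 0, 0, 0, 7, -0.35, 1]
    - [0, 0, 0, 0, 9.1, -0.35, 1]
    - [0, 0, 0, 0, 9.1, -0.35, 1]

```text
t: 45.1
tcp_pos: [0.3927, -0.3772, 0.0574]
tool_rot: [-0.704, -0.042, 0.04, 0.708]
force: [-0.6, -0.5, 0.2]
finger_gap: 0.0
```

```bash
python3 go.py 393 -378 57 6.4;  python3 - <<'E'
from h import *
c=snap("scene","s32");crop(c,100,160,260,320,5,"c7")
E
```

```text
now mm [ 392.7 -377.2   57.4] jaw yaw 6.6 q6 -1.1 gap 0.0 F [-0.6 -0.5  0.2] t 45.1
turn [-0.005  0.004  0.004] deg 0.4 shift cm [ 0.02  0.04 -0.08]
```

View pics/c7.png

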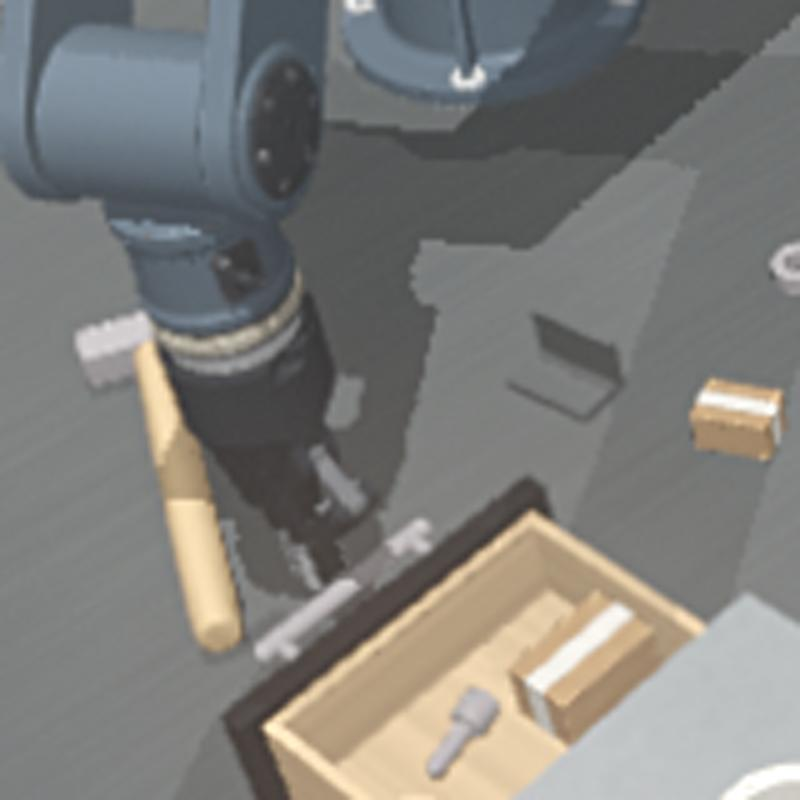

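>>> step_arm:
  moves:
    - [0, 0, 0, 1, 0, 0, 1]
    - [0, 0, 0, 2, 0, 0, 1]
    - [0, 0, 0, 3, 0, 0, 1]
    - [0, 0, 0, 4.2, 0, 0, 1]
    - [0, 0, 0, 5.4, 0, 0, 1]
    - [0, 0, 0, 6.6, 0, 0, 1]
    - [0, 0, 0, 7.8, 0, 0, 1]
    - [0, 0, 0, 9, 0, 0, 1]
    - [0, 0, 0, 10.2, 0, 0, 1]
    - [0, 0, 0, 11.4, 0, 0, 1]
    - [0, 0, 0, 12.6, 0, 0, 1]
    - [0, 0, 0, 13.6, 0, 0, 1]

```text
t: 46.65
tcp_pos: [0.5289, -0.3619, 0.059]
tool_rot: [-0.705, -0.043, 0.039, 0.707]
force: [-2.0, -1.1, -0.7]
finger_gap: -0.001
```

```bash
python3 go.py 393 -378 57 6.4;  python3 - <<'E'
from h import *
c=snap("scene","s33");crop(c,100,160,320,380,3.6,"c7")
E
```

```text
now mm [ 528.9 -361.9   59. ] jaw yaw 6.7 q6 -0.9 gap -0.1 F [-2.  -1.1 -0.7] t 46.65
turn [-0.003  0.004  0.005] deg 0.4 shift cm [-13.69   0.13  -0.03]
```

View pics/c7.png

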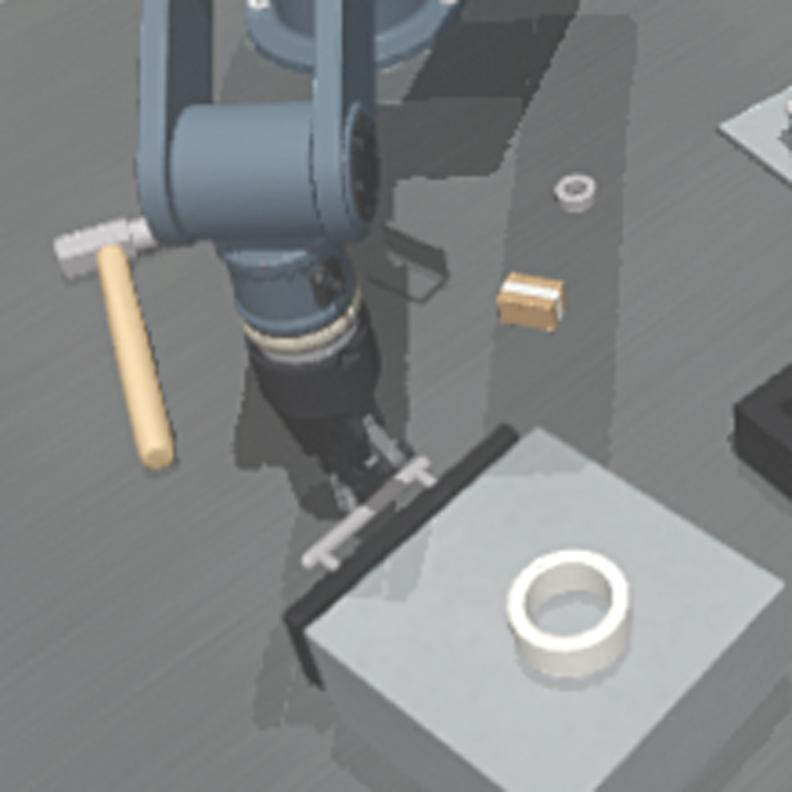

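Nearly shut; push slowly to the stop.

>>> step_arm:
  moves:
    - [0, 0, 0, 0.4, 0, 0, 1]
    - [0, 0, 0, 0.8, 0, 0, 1]
    - [0, 0, 0, 1.2, 0, 0, 1]
    - [0, 0, 0, 1.5, 0, 0, 1]
    - [0, 0, 0, 1.5, 0, 0, 1]

```text
t: 47.32
tcp_pos: [0.544, -0.3601, 0.0591]
tool_rot: [-0.705, -0.043, 0.04, 0.707]
force: [-5.0, -1.5, 1.7]
finger_gap: 0.002
```

```bash
python3 go.py 393 -378 57 6.4
```

```text
now mm [ 544.  -360.1   59.1] jaw yaw 6.7 q6 -0.88 gap 0.2 F [-5.  -1.5  1.7] t 47.33
turn [-0.003  0.005  0.005] deg 0.4 shift cm [-15.21   0.15  -0.02]
```

>>> step_arm:
  moves:
    - [0, 0, 0, 0.3, 0, 0, 1]
    - [0, 0, 0, 0.6, 0, 0, 1]
    - [0, 0, 0, 0.6, 0, 0, 1]

```text
t: 47.7
tcp_pos: [0.5445, -0.36, 0.0592]
tool_rot: [-0.704, -0.039, 0.044, 0.708]
force: [-16.4, -3.8, 5.7]
finger_gap: 0.002
```

```bash
python3 go.py 393 -378 57 6.4;  python3 - <<'E'
from h import *
c=snap("scene","s34");crop(c,100,160,320,380,3.6,"c7")
E
```

```text
now mm [ 544.5 -360.    59.2] jaw yaw 6.8 q6 -0.87 gap 0.1 F [-16.4  -3.8   5.7] t 47.7
turn [-0.006  0.007 -0.007] deg 0.6 shift cm [-15.25   0.32   0.  ]
```

View pics/c7.png

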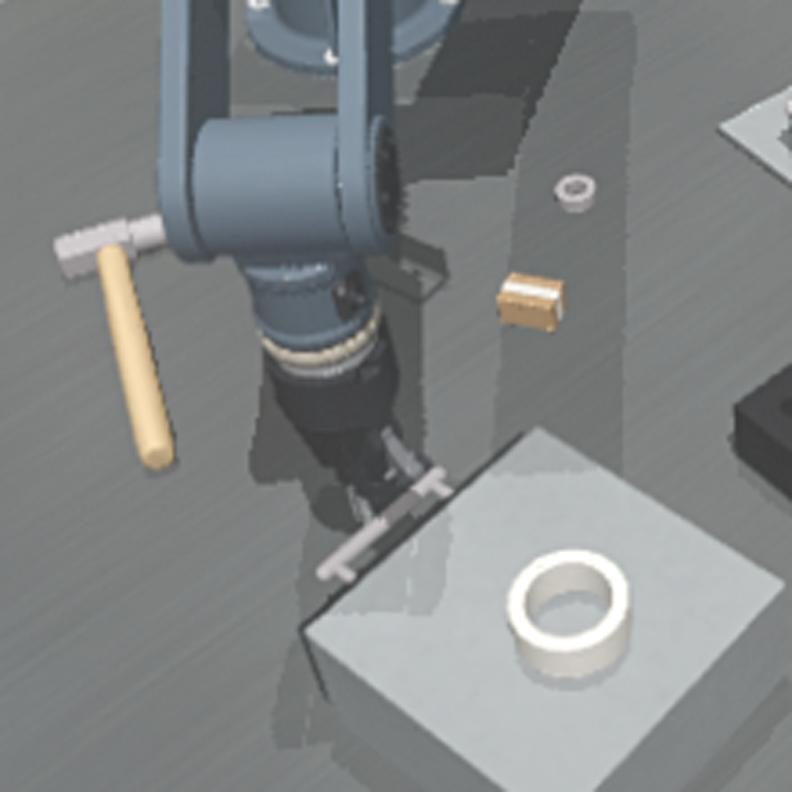

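>>> step_arm:
  moves:
    - [0, 0, 0, -1.5, 0, 0, 1]
    - [0, 0, 0, -4, 0, 0, 1]
    - [0, 0, 0, -6, -3, 0, 1]
    - [0, 0, 0, -6, -9, 0, 1]
    - [0, 0, 0, -6, -15, 0, 1]
    - [0, 0, 0, -8, -15, -4, 1]
    - [0, 0, 0, -10, -15, -10, 1]
    - [0, 0, 0, -14, -15, -16, 1]
    - [0, 0, 0, -18, -15, -20, 1]
    - [0, 0, 0, -22, -15, -20, 1]

```text
t: 49.0
tcp_pos: [0.3495, -0.5895, 0.2092]
tool_rot: [-0.705, -0.04, 0.043, 0.706]
force: [-0.4, 0.8, 0.1]
finger_gap: -0.001
```

```bash
python3 go.py 393 -378 57 6.4;  python3 - <<'E'
from h import *
c=snap("scene","s35");crop(c,290,130,410,230,6,"c7")
t=snap("top","t35");crop(t,195,130,325,260,5,"c8")
E
```

```text
now mm [ 349.5 -589.5  209.2] jaw yaw 6.7 q6 -1.31 gap -0.0 F [-0.4  0.8  0.1] t 49.0
turn [-0.001  0.005 -0.005] deg 0.4 shift cm [ 6.85 15.22 20.48]
```

View pics/s35.png

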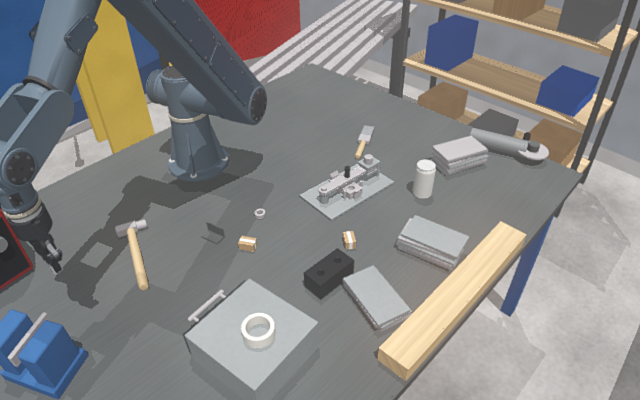

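View pics/t35.png

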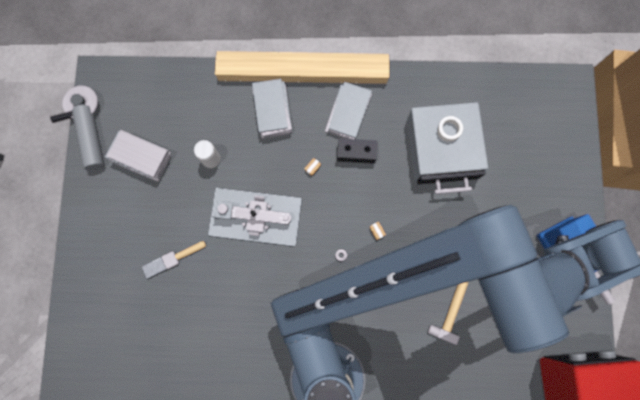

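View pics/c7.png

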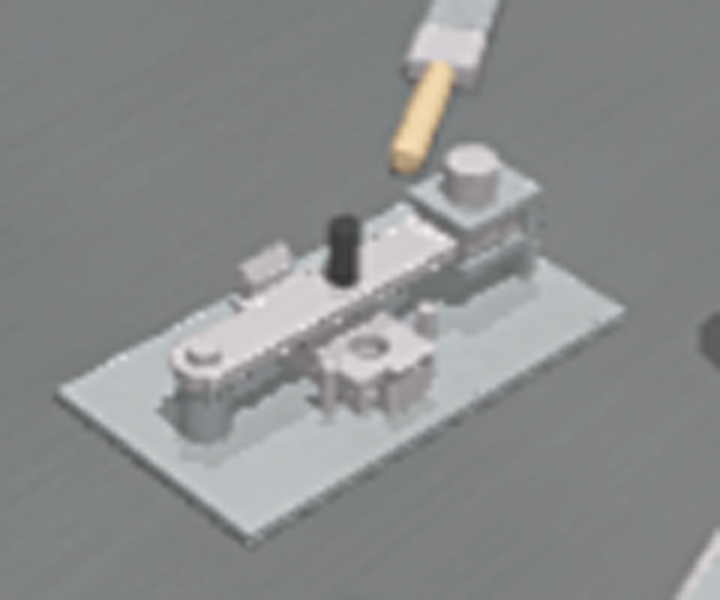

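View pics/c8.png

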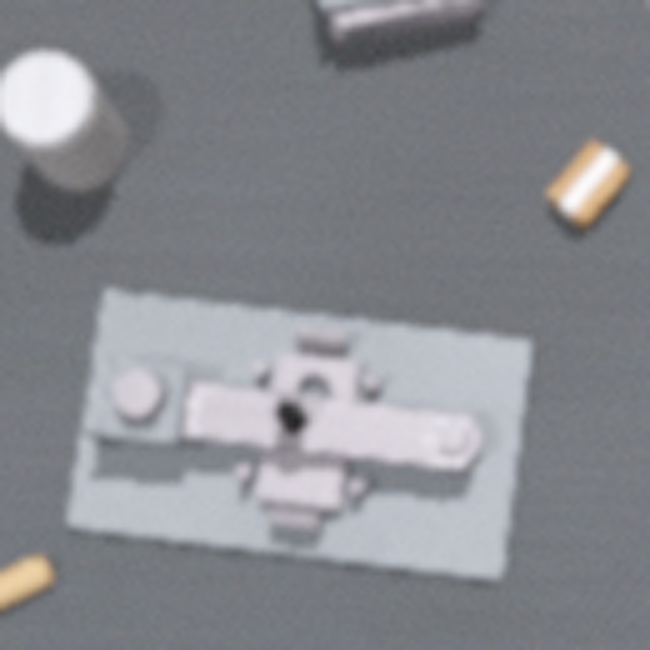

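>>> step_arm:
  moves:
    - [0, 0, 0, 0, 0, 0, 1]
    - [0, 0, 0, 0, 0, 0, 1]
    - [0, 0, 0, 0, 0, 0, 1]

```text
t: 49.48
tcp_pos: [0.3477, -0.5868, 0.2091]
tool_rot: [-0.704, -0.038, 0.043, 0.708]
force: [0.3, 0.7, 0.4]
finger_gap: 0.002
```

```bash
python3 -c "
from station import *
print(sense()['force']); print(sign_off())"
```

```text
[0.25404895 0.65744906 0.37526048]
the job is handed in; nothing more can be done
None
```

The job is done and handed in at 49.5 s of the 210 s allowed. Only two lug plates were present. They are stacked flat in the nest, the bar is locked over them by the thick pin, and the drawer is shut with the thin pin and the largest carton inside.

**What the last checks showed:**
- **Plates:** both final pictures show them between the posts and under the bar.
- **Bar:** it is at its stop. A further 3 mm push moved it only about 0.1 mm.
- **Thick pin:** its head is on the fork. Pressing on the head met contact at 90 mm above the table, exactly the seated height.
- **Drawer:** it is fully shut. A 6 mm push at the end moved it 0.5 mm, at about 16 N. The last picture before closing showed the pin and carton lying inside.
- **Bystanders:** the other tools, scrap and the two smaller cartons lie where they started, and the robot touches nothing.

**Where readings disagreed:**
- **Cameras:** the two views differed by about 4 mm in y. I corrected for this using the first held plate and the grip on the bar handle, and the pin went in without jamming.
- **Jig:** the base plate's outline is not centred on the nest, so I located the nest from its posts and the fork hole instead.
- **Carton:** it was knocked about 25 mm aside during the run, so I measured it again before picking it up.

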